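# Charge the spare battery packs

## Task

Put every pink two-cell battery pack on the bench into a bay of its own in the charging dock (swing the clear lid back first if it is in the way) and press each one down until it is fully home; then shut the lid completely and press the start button right down. Handle the packs gently: never squeeze one with more than 30 N per finger or press down on it with more than 60 N, and leave the other things on the bench where they are.

Things in the scene. Friction and masses are not known exactly. Their poses are not given: they have to be found in the camera images.
- pack1: battery pack: two pink shrink-wrapped round cells side by side, lying flat, 37 mm (own x) by 65 mm (own y, along the cells) by 18.6 mm high, 70 to 130 g; grip it across the 37 mm. Origin at the centre of its underside, z up. Looks the same turned by half a turn. It may be absent (3 or 4 packs are on the bench).
- pack2: battery pack: two pink shrink-wrapped round cells side by side, lying flat, 37 mm (own x) by 65 mm (own y, along the cells) by 18.6 mm high, 70 to 130 g; grip it across the 37 mm. Origin at the centre of its underside, z up. Looks the same turned by half a turn. It may be absent (3 or 4 packs are on the bench).
- pack3: battery pack: two pink shrink-wrapped round cells side by side, lying flat, 37 mm (own x) by 65 mm (own y, along the cells) by 18.6 mm high, 70 to 130 g; grip it across the 37 mm. Origin at the centre of its underside, z up. Looks the same turned by half a turn. It may be absent (3 or 4 packs are on the bench).
- pack4: battery pack: two pink shrink-wrapped round cells side by side, lying flat, 37 mm (own x) by 65 mm (own y, along the cells) by 18.6 mm high, 70 to 130 g; grip it across the 37 mm. Origin at the centre of its underside, z up. Looks the same turned by half a turn. It may be absent (3 or 4 packs are on the bench).
- dock: grey charging dock fixed to the bench (place and yaw vary); origin at the centre of the underside of its bay part, own +x away from the robot, own y along the row of four bays. Bay part: x -38 to 62 mm, y -158 to 158 mm, deck 18 mm high; each bay is walled by 6 mm black walls with tops 35 mm above the bench. Console with the start button: x -38 to 62, y -214 to -158 mm, 40 mm high
- bay1 (a point): bay 1 (dock's own y -114 mm), a pocket 41 mm (own x) by 70 mm (own y): centre of a fully seated pack's underside, 22 mm above the bench. The pack's length lies along the dock's y, either way round. A contact plate stands 7 mm up in the bay: it carries a pack's weight (underside then 29 mm above the bench), sinks only when pressed (about 5 N) to a hard stop, and stays down
- bay2 (a point): bay 2 (dock's own y -38 mm), a pocket 41 mm (own x) by 70 mm (own y): centre of a fully seated pack's underside, 22 mm above the bench. The pack's length lies along the dock's y, either way round. A contact plate stands 7 mm up in the bay: it carries a pack's weight (underside then 29 mm above the bench), sinks only when pressed (about 5 N) to a hard stop, and stays down
- bay3 (a point): bay 3 (dock's own y 38 mm), a pocket 41 mm (own x) by 70 mm (own y): centre of a fully seated pack's underside, 22 mm above the bench. The pack's length lies along the dock's y, either way round. A contact plate stands 7 mm up in the bay: it carries a pack's weight (underside then 29 mm above the bench), sinks only when pressed (about 5 N) to a hard stop, and stays down
- bay4 (a point): bay 4 (dock's own y 114 mm), a pocket 41 mm (own x) by 70 mm (own y): centre of a fully seated pack's underside, 22 mm above the bench. The pack's length lies along the dock's y, either way round. A contact plate stands 7 mm up in the bay: it carries a pack's weight (underside then 29 mm above the bench), sinks only when pressed (about 5 N) to a hard stop, and stays down
- lid (a joint): angle of the dock's clear lid (flat panel with black edges, 316 mm along its far-side hinge, 5 mm thick): 0 = shut, level; pi/2 = upright; at most 2.0, leaning away from the robot. Stiff hinge (0.25 Nm, about 3 N at the free edge): stays where it is left, starts between 0.8 and 1.9. Below about 1.6 it is in the way of the bays. It cannot shut over a pack not pressed home
- lid_hinge (a point): middle of the lid's hinge line, fixed on the dock at own x 58 mm, 45.5 mm above the bench. The shut lid has its top 48 mm above the bench, its underside 43 mm, 2.4 mm above fully seated packs
- lid_edge (a point): middle of the lid's free edge, at half its thickness, 94 mm from the hinge
- start (a joint): travel of the start button: 0 = up, 0.006 = fully down; springs back, 5 N when fully down
- start_top (a point): centre of the top of the start button (round, 26 mm across), on the dock's console; pressed straight down
- solder_reel: reel of solder with blue flanges, 62 mm across, 50 mm high; not part of the job. Origin under its centre
- screwdriver: screwdriver lying flat, 170 mm long; not part of the job. Origin under its middle
- flux_jar: small amber jar with black cap, 44 mm across, 45 mm high; not part of the job. Origin under its centre
- meter: black multimeter lying flat, 145 x 75 x 40 mm; not part of the job. Origin under its centre
- screw_tray: empty aluminium tray, 90 x 120 x 22 mm; not part of the job. Origin under its centre
- cell_stand: wooden block 50 x 50 x 20 mm with one single round cell standing in it, 73 mm high in all; not part of the job. Origin under its centre
There are look-alikes about, which are no part of the job. Leave any blue or orange look-alike of the pack4 alone. Leave any blue or green look-alike of the pack3 alone.

How it is judged:
On the way, in this order (a step that is already met when the one before it is completed fails the run):
1. every pack present lies in a bay of the dock, pressed fully home (((horizontal distance between pack1 and bay1 below 0.007 m and z of pack1 in the frame of bay1 below 0.003 m and angle between pack1's own z axis and vertical below 0.12 rad) or (horizontal distance between pack1 and bay2 below 0.007 m and z of pack1 in the frame of bay2 below 0.003 m and angle between pack1's own z axis and vertical below 0.12 rad) or (horizontal distance between pack1 and bay3 below 0.007 m and z of pack1 in the frame of bay3 below 0.003 m and angle between pack1's own z axis and vertical below 0.12 rad) or (horizontal distance between pack1 and bay4 below 0.007 m and z of pack1 in the frame of bay4 below 0.003 m and angle between pack1's own z axis and vertical below 0.12 rad)) and ((horizontal distance between pack2 and bay1 below 0.007 m and z of pack2 in the frame of bay1 below 0.003 m and angle between pack2's own z axis and vertical below 0.12 rad) or (horizontal distance between pack2 and bay2 below 0.007 m and z of pack2 in the frame of bay2 below 0.003 m and angle between pack2's own z axis and vertical below 0.12 rad) or (horizontal distance between pack2 and bay3 below 0.007 m and z of pack2 in the frame of bay3 below 0.003 m and angle between pack2's own z axis and vertical below 0.12 rad) or (horizontal distance between pack2 and bay4 below 0.007 m and z of pack2 in the frame of bay4 below 0.003 m and angle between pack2's own z axis and vertical below 0.12 rad)) and ((horizontal distance between pack3 and bay1 below 0.007 m and z of pack3 in the frame of bay1 below 0.003 m and angle between pack3's own z axis and vertical below 0.12 rad) or (horizontal distance between pack3 and bay2 below 0.007 m and z of pack3 in the frame of bay2 below 0.003 m and angle between pack3's own z axis and vertical below 0.12 rad) or (horizontal distance between pack3 and bay3 below 0.007 m and z of pack3 in the frame of bay3 below 0.003 m and angle between pack3's own z axis and vertical below 0.12 rad) or (horizontal distance between pack3 and bay4 below 0.007 m and z of pack3 in the frame of bay4 below 0.003 m and angle between pack3's own z axis and vertical below 0.12 rad)) and ((horizontal distance between pack4 and bay1 below 0.007 m and z of pack4 in the frame of bay1 below 0.003 m and angle between pack4's own z axis and vertical below 0.12 rad) or (horizontal distance between pack4 and bay2 below 0.007 m and z of pack4 in the frame of bay2 below 0.003 m and angle between pack4's own z axis and vertical below 0.12 rad) or (horizontal distance between pack4 and bay3 below 0.007 m and z of pack4 in the frame of bay3 below 0.003 m and angle between pack4's own z axis and vertical below 0.12 rad) or (horizontal distance between pack4 and bay4 below 0.007 m and z of pack4 in the frame of bay4 below 0.003 m and angle between pack4's own z axis and vertical below 0.12 rad))), for 0.2 s.
2. the lid is shut over them (all of step 1 and value of joint lid below 0.04 rad), for 0.2 s.
3. the start button is pressed right down with the lid shut (value of joint start above 0.0045 m and value of joint lid below 0.04 rad), for 0.05 s.
At the end, for the whole second after the job is handed in: Every pack present lies in a bay (centre within 7 mm of the bay's, underside less than 3 mm above the fully seated height, tilted less than 0.12 rad), the lid is shut (below 0.04 rad), the start button has been pressed (past 4.5 mm) and let go (all of step 2 and value of joint start below 0.002 m); the robot touches nothing.
It fails at once if a battery pack is squeezed or pressed by the robot with more than 90 N in all (both fingers together) (contact force between any of pack1, pack2, pack3, pack4 and the arm above 90 N or contact force between any of pack1, pack2, pack3, pack4 and the fingers above 90 N).
It fails at once if another thing on the bench is moved by more than 4 cm (distance of any of solder_reel, screwdriver, flux_jar, meter, screw_tray, cell_stand from where it was at the start of the episode above 0.04 m).
Of pack1, pack2, pack3, pack4 only 3 to 4 are there at a start; the rules pass over those that are not, and their reading is None.
At some moment in a run one of pack1, pack2, pack3, pack4 may be knocked a few centimetres aside while the robot is not near it.
Once in a run the grip may slacken for a moment while it holds something.
It also fails if it takes over 210 s, if anything falls off the work surface, if the arm or the gripper's body presses on something with over 40 N, if the wrist force passes 120 N, or if a joint passes its speed limit or range.

## Robot

A 7-joint arm with a two-finger parallel gripper is mounted at the origin on the work surface. World frame = base frame: x ahead of the robot, y to its left, z up, the work surface at z = 0. Lengths are in m, angles in rad, forces in N, time in s.
With the tool pointing down it reaches from about 0.425 to 0.975 m from the base axis. Payload 16.7 kg.
Tool frame: the origin (TCP) lies at the very end of the fingers, on their centre line; the grasp point (between the pads) lies 19 mm behind it (r.tcp_to_grasp is the distance from the TCP to the grasp point, in m); z points along the fingers, y is the line along which they close (so a half turn about z gives the same grasp; the last joint's range is limited). The gripper opens to 85 mm and grips with 20 to 120 N. Pads are 22 mm wide; open, the fingers measure 114 mm over their backs; the gripper's body (76 mm by 85 mm) begins 54 mm behind the grasp point. The pads swing forward as they close: fully open they stand 13 mm farther back than shut.
Start: joints at [1.05, 0.426, 0.074, 1.606, -0.034, 1.111, -0.067], TCP at [0.245, -0.629, 0.231] pointing down, gripper open.
Joint ranges: [-2.85, 2.85], [-0.5, 2.14], [-1.23, 1.37], [0.21, 2.46], [-1.02, 4.16], [0.16, 2.05], [-2.73, 2.73]. Speed limits (rad/s): [1.89, 1.89, 2.39, 2.39, 3.01, 3.01, 3.01].

## Interface

Orientations are given as a unit quaternion [x, y, z, w].
In Python, from workcell import readout, cams, workorder, r gives the robot as it stands.
- The arm moves only by the shell command python3 -m creep 'ROWS' [OPENING] [FORCE]. ROWS is JSON, one flat list of numbers, 6 for each row, row after row: the shift along the world's x, y, z in units of 0.1 m (1.0 is 0.1 m), then the turn, a rotation vector about the world's x, y, z in units of 360 degrees (1.0 is 360 degrees). A call has 1 to 10 rows; each row is the pose to reach, as a shift and turn from the pose commanded when the call began, turning the shorter way round; what a row does not reach only later rows make up. A row lasts 1/10 s, in which the tool goes at most 50 mm and 8.59 degrees, less where a joint would pass 70% of its speed; a pose out of reach is approached as far as the arm can. A call with a number of a shift or a turn outside -1 to 1 is refused whole. A call with a gripper value outside its range is refused whole. OPENING is the closure, from 0 (fully open) to 1 (shut), set as the call begins (- or left out, the last holds). The fingers move at their own pace and stop on an object; FORCE is the grip in N (left out, the last holds). Time passes only in rows, so rows that repeat a pose let the fingers close. It gives the time, the measured TCP pose, the force, the opening and the grip force at its end, in the units of the state.
- readout.read_state(): the state, without advancing time (a new reading comes with each control period).
- cams.read_camera(name): name is "scene" or "top" or "wrist"; returns the picture (384x512x3 uint8, red, green, blue); there is no depth.
- cams.camera_info(name): a dict with "intrinsics" (3x3 intrinsics, pixels), "k1" (the pictures are not rectified: a ray, as slopes to the right and down, at radius r is drawn at 1 + k1 r^2 times it, then the intrinsics apply), "R" (3x3) and "t" (3): a world point X has camera coordinates R X + t; the wrist camera has in their place "mount" (4x4, takes a point from camera to tool coordinates, whose origin is the TCP and whose axes are the flange's). Camera axes: x right, y down, z forward; pixel columns grow to the right and rows downward; lengths in m; the calibration is good to about 2 mm. A picture is of the moment at which its call begins: read the wrist's pose just before it. camera_info takes no time and is no camera call.
- workorder.sign_off(): hands the job in; it is judged then, once.
The state is a dict: "clock": time; "joint_positions": joint angles; "qvel": joint speeds; "joint_torque": joint torques, N m; "tcp_pos": TCP position; "tcp_rot": TCP orientation; "force": force on the tool from outside, world axes, zero at the start; "wrist_torque": the same for the moment, N m; "width": finger opening in m; "gripper_force": force on a finger pad.
Only numpy, scipy, OpenCV 4.12 (cv2) and the standard library are available. Lean on these libraries where they do the work, as an engineer would, in place of code of your own. Each camera call takes 0.05 s, during which the arm holds its last target. There are 200 camera calls.

## Working session

There is one attempt and no reset: what is moved stays moved. The work goes in short steps, Python scripts to look and compute and a shell command to move; the robot and the scene stay as the last step left them, time stands still between calls to the robot, and variables do not carry over. Pictures are saved under pics/ and viewed, at most 16 in all, crops included, and the job is handed in when it is done.

```bash
ls; mkdir -p pics; cat > h.py <<'E'
import numpy as np, cv2, sys
from workcell import readout, cams, workorder, r
from scipy.spatial.transform import Rotation as Ro
def snap(n,f):
    s=readout.read_state(); im=cams.read_camera(n); cv2.imwrite(f'pics/{f}.png',im[:,:,::-1]); np.save(f'pics/{f}.npy',np.r_[s['tcp_pos'],s['tcp_rot']]); return im,s
def ext(n,f=None):
    c=cams.camera_info(n); K=np.array(c['intrinsics']);k1=c['k1']
    if n=='wrist':
        p=np.load(f'pics/{f}.npy'); T=np.eye(4);T[:3,:3]=Ro.from_quat(p[3:]).as_matrix();T[:3,3]=p[:3]
        M=np.linalg.inv(T@np.array(c['mount'])); return K,k1,M[:3,:3],M[:3,3]
    return K,k1,np.array(c['R']),np.array(c['t'])
def w(n,uv,z,f=None):
    K,k1,R,t=ext(n,f); d=np.linalg.inv(K)@np.array([uv[0],uv[1],1.]); d=d[:2]; u=d.copy()
    for _ in range(20): u=d/(1+k1*(u@u))
    ray=R.T@np.r_[u,1]; o=-R.T@t; return o+ray*(z-o[2])/ray[2]
def px(n,X,f=None):
    K,k1,R,t=ext(n,f); c=R@np.array(X)+t; u=c[:2]/c[2]; u=u*(1+k1*(u@u)); return (K@np.r_[u,1])[:2]
def crop(f,x0,y0,x1,y1,s,g):
    im=cv2.imread(f'pics/{f}.png')[y0:y1,x0:x1]; cv2.imwrite(f'pics/{g}.png',cv2.resize(im,None,fx=s,fy=s,interpolation=cv2.INTER_CUBIC))
E
python3 - <<'E'
from h import *
a,s=snap('top','top0'); b,_=snap('scene','sc0')
print(s)
for n in('top','scene','wrist'): print(n,cams.camera_info(n))
v=np.hstack([a,b])[:,:,::-1]; cv2.imwrite('pics/v0.png',cv2.resize(v,(800,300)))
cv2.imwrite('pics/t0.png',cv2.resize(a[:,:,::-1],(800,600),interpolation=cv2.INTER_CUBIC))
E
```

```text
pics
{'clock': 0.0, 'joint_positions': array([ 1.04952873,  0.42674348,  0.07384352,  1.60665423, -0.03410946,
        1.11077478, -0.06709905]), 'qvel': array([ 0.00227499, -0.00091586,  0.0021266 , -0.0007106 ,  0.0004785 ,
        0.00130847, -0.00047687]), 'joint_torque': array([ 1.29056491e-03, -9.49805188e+01,  3.76180574e+00, -4.63516760e+01,
        1.92888774e-02,  1.01013677e-02,  2.60889772e-05]), 'tcp_pos': array([ 0.2450252 , -0.62849972,  0.23058187]), 'tcp_rot': array([ 9.82775821e-01,  1.84800569e-01, -1.64818644e-04, -6.39386588e-04]), 'force': array([-0.09006744, -0.22158285,  0.08955111]), 'wrist_torque': array([0.00869321, 0.01036479, 0.02710269]), 'gripper_force': 0.0, 'width': 0.0856314550783526}
top {'intrinsics': array([[497.8002915 ,   0.        , 263.81176186],
       [  0.        , 497.8002915 , 197.94804485],
       [  0.        ,   0.        ,   1.        ]]), 'k1': -0.0062138335132777625, 'R': array([[-0.01164096, -0.99982162, -0.01487314],
       [-0.99785373,  0.01257402, -0.0642637 ],
       [ 0.06443925,  0.01409313, -0.99782211]]), 't': array([0.008
[... 299 characters left out ...]
 0.7350085 ,  0.02266535, -0.67767897],
       [-0.67751682, -0.01536952, -0.73534668]]), 't': array([ 0.01081537, -0.37287205,  1.4679806 ])}
wrist {'intrinsics': array([[315.07039776,   0.        , 253.92219107],
       [  0.        , 315.07039776, 198.12409538],
       [  0.        ,   0.        ,   1.        ]]), 'k1': -1.2855954592682652e-05, 'mount': array([[ 2.88203897e-04, -9.50941848e-01, -3.09369549e-01,
         7.86504959e-02],
       [ 9.99999336e-01, -7.12068718e-05,  1.15046003e-03,
        -4.47318920e-04],
       [-1.11604982e-03, -3.09369675e-01,  9.50941196e-01,
        -1.41299943e-01],
       [ 0.00000000e+00,  0.00000000e+00,  0.00000000e+00,
         1.00000000e+00]])}
```

View pics/t0.png

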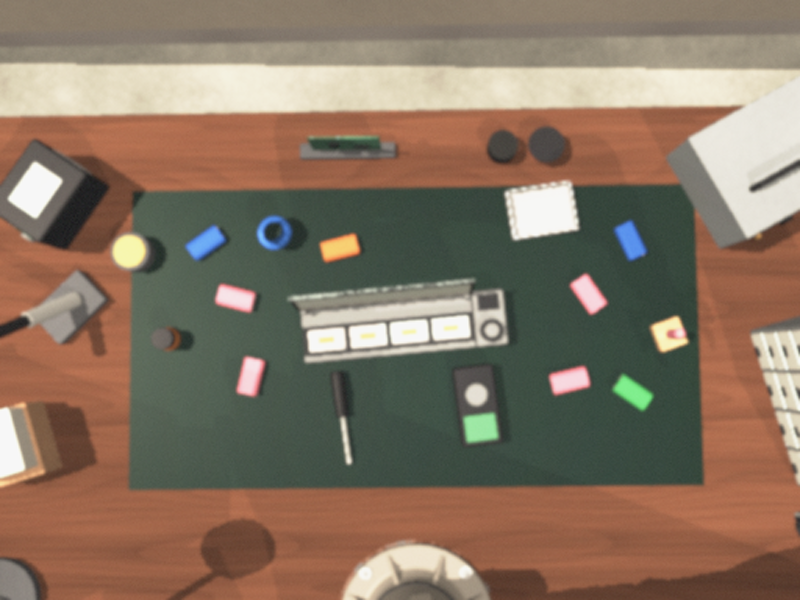

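View pics/sc0.png

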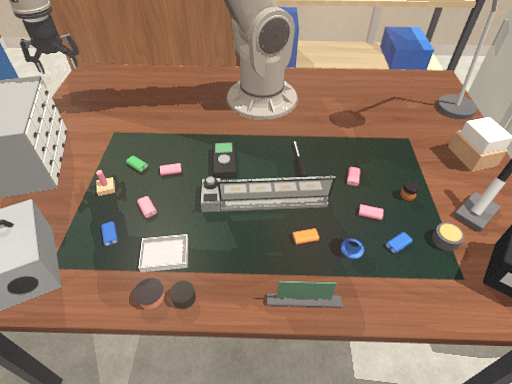

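The top view shows four pink packs (800×600 view px): (236,298), (251,376), (588,294) and (569,380). The things that could be mistaken for them are blue (206,242) and (630,240), orange (340,247), green (632,392), and the pink single cell in its stand (669,334). The dock is in the middle, with its console at the right end and the lid roughly upright.

```bash
cat > meas.py <<'E'
from h import *
def packs(f,n='top',zt=0.0186,amin=150):
    im=cv2.imread(f'pics/{f}.png'); hsv=cv2.cvtColor(im,cv2.COLOR_BGR2HSV)
    m=(((hsv[:,:,0]>165)|(hsv[:,:,0]<4))&(hsv[:,:,1]>50)&(hsv[:,:,2]>140)).astype(np.uint8)
    out=[]
    for c in cv2.findContours(m,cv2.RETR_EXTERNAL,cv2.CHAIN_APPROX_NONE)[0]:
        if cv2.contourArea(c)<amin: continue
        P=np.array([w(n,p,zt,f)[:2] for p in c[:,0].astype(float)])
        (cx,cy),(a,b),an=cv2.minAreaRect((P*1000).astype(np.float32))
        if a<b: an+=90; a,b=b,a
        out.append((c[:,0].mean(0).round(),round(cx),round(cy),round(a),round(b),round((an+90)%180-90)))
    return out
if __name__=='__main__':
    for o in packs(sys.argv[1],sys.argv[2],amin=int(sys.argv[3])): print(*o)
E
python3 meas.py top0 top 150; python3 -c "
from h import *
crop('top0',180,170,335,240,5,'dk')"
```

```text
[364. 243.] 434 -283 71 41 -77
[160. 241.] 448 302 71 41 -14
[150. 190.] 593 330 72 42 74
[376. 188.] 591 -322 71 42 33
```

View pics/dk.png

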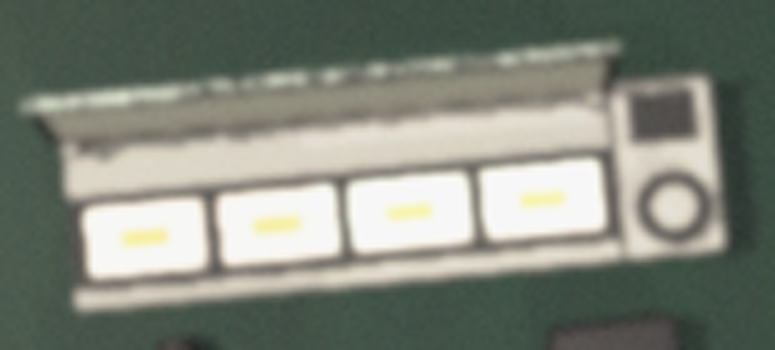

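```bash
cat > fit.py <<'E'
from h import *
from scipy.optimize import least_squares
y=[np.array(p)/5+[180,170] for p in [(543,199),(410,212),(277,225),(145,237)]]
P=[w('top',p,.029)[:2] for p in y]; print(np.round(P,4),[np.linalg.norm(P[i+1]-P[i]) for i in range(3)])
d=P[3]-P[0]; th=np.arctan2(d[1],d[0])-np.pi/2; c=np.mean(P,0); print('dock',c,th)
D=lambda x,yy,z: np.r_[c+np.array([[np.cos(th),-np.sin(th)],[np.sin(th),np.cos(th)]])@[x,yy],z]
print('console far right corner',(px('top',D(62,-214,0.)*0+D(.062,-.214,.04))-[180,170])*5)
print('front left',(px('top',D(-.038,.158,.018))-[180,170])*5)
for a in np.arange(.8,2.0,.1): print(round(a,1),[((px('top',D(.058-.0-0+.0-.094*np.cos(a),s*.158,.0455+.094*np.sin(a)))-[180,170])*5).round() for s in(1,-1)])
np.save('dock.npy',np.r_[c,th]); print('btn?',w('top',np.array([675,205])/5+[180,170],.045))
E
python3 fit.py
```

```text
[[ 0.5309 -0.069 ]
 [ 0.5244  0.0069]
 [ 0.5179  0.0829]
 [ 0.5119  0.1584]] [np.float64(0.07619399235773117), np.float64(0.07626499502648276), np.float64(0.0757254572168164)]
dock [0.52127547 0.04481264] 0.08304216783362861
console far right corner [708.25559314  72.91068147]
front left [ 76.99985474 310.84475264]
0.8 [array([ 45., 255.]), array([631., 199.])]
0.9 [array([ 42., 242.]), array([631., 185.])]
1.0 [array([ 39., 227.]), array([630., 171.])]
1.1 [array([ 37., 212.]), array([629., 155.])]
1.2 [array([ 34., 195.]), array([628., 138.])]
1.3 [array([ 32., 178.]), array([627., 121.])]
1.4 [array([ 29., 161.]), array([625., 104.])]
1.5 [array([ 28., 143.]), array([624.,  86.])]
1.6 [array([ 26., 125.]), array([622.,  68.])]
1.7 [array([ 25., 108.]), array([620.,  51.])]
1.8 [array([24., 91.]), array([618.,  34.])]
1.9 [array([23., 74.]), array([616.,  17.])]
btn? [ 0.52594241 -0.14266764  0.045     ]
```

Dock pose from the bay marks is (0.521, 0.045), yaw 0.083. The 76 mm spacing and the corners check out, and the lid is at about 1.72, clear of the bays. I'll take pack D (591, -322) first.

```bash
python3 -m creep '[0.3,0.25,-0.1,0,0,0.01, 0.6,0.5,-0.2,0,0,0.02, 0.86,0.77,-0.3,0,0,0.0325, 0.86,0.77,-0.3,0,0,0.0325]' 0 25
python3 -m creep '[0.3,0.25,0,0,0,0, 0.6,0.5,0,0,0,0, 0.86,0.77,0,0,0,0, 0.86,0.77,0,0,0,0]'
python3 -m creep '[0.3,0.25,0,0,0,0, 0.6,0.5,0,0,0,0, 0.86,0.77,0,0,0,0, 0.86,0.77,0,0,0,0]'
python3 -m creep '[0.3,0.25,0,0,0,0, 0.6,0.5,0,0,0,0, 0.88,0.77,0,0,0,0, 0.88,0.77,0,0,0,0, 0.88,0.77,0,0,0,0]'
python3 - <<'E'
from h import *
snap('wrist','w1');snap('top','top1'); crop('w1',0,0,512,384,1.5,'w1b')
E
python3 meas.py top1 top 150;python3 meas.py w1 wrist 400
```

```text
clock: 0.5
tcp_pos: [0.3356, -0.5471, 0.1996]
tcp_rot: [0.957, 0.289, 0.001, -0.002]
force: [0.3, -0.3, -0.1]
width: 0.0851
gripper_force: 0.0
clock: 0.9
tcp_pos: [0.4214, -0.4705, 0.2011]
tcp_rot: [0.958, 0.287, 0.001, -0.001]
force: [1.2, 1.0, -0.0]
width: 0.0854
gripper_force: 0.0
clock: 1.3
tcp_pos: [0.507, -0.3934, 0.201]
tcp_rot: [0.958, 0.287, 0.001, -0.001]
force: [0.3, 0.9, -0.1]
width: 0.085
gripper_force: 0.0
clock: 1.8
tcp_pos: [0.5912, -0.3208, 0.2008]
tcp_rot: [0.959, 0.285, -0.0, -0.0]
force: [-0.4, -1.0, -0.3]
width: 0.0854
gripper_force: 0.0
[364. 243.] 434 -283 71 41 -77
[160. 241.] 448 302 71 41 -14
[150. 190.] 593 330 72 42 75
[374. 184.] 601 -315 48 41 32
[331. 308.] 501 -490 64 23 58
[157. 262.] 440 -285 66 39 -77
[258. 172.] 594 -324 67 36 33
```

View pics/w1b.png

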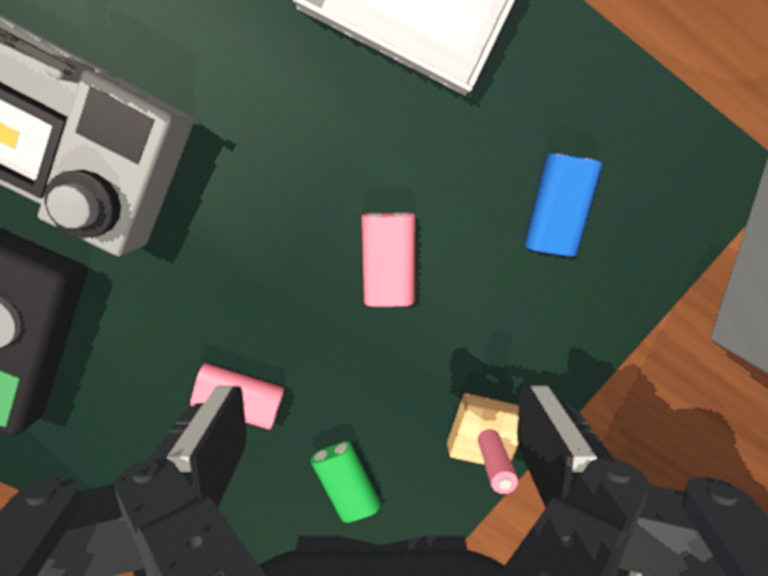

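The wrist view shows pack D centred at (388,260) and aligned with the fingers. The blue (565,205) and green (345,480) look-alikes and the cell stand are clear of it. I'll descend and grip.

```bash
python3 -m creep '[0.01,-0.02,-0.3,0,0,0, 0.01,-0.02,-0.6,0,0,0, 0.01,-0.02,-0.98,0,0,0, 0.01,-0.02,-0.98,0,0,0]'
python3 -m creep '[0,0,-0.3,0,0,0, 0,0,-0.6,0,0,0, 0,0,-0.8,0,0,0, 0,0,-0.96,0,0,0, 0,0,-0.96,0,0,0]'
python3 -m creep '[0,0,0,0,0,0,0,0,0,0,0,0,0,0,0,0,0,0,0,0,0,0,0,0,0,0,0,0,0,0,0,0,0,0,0,0,0,0,0,0,0,0,0,0,0,0,0,0]' 1 25
python3 - <<'E'
from h import *
snap('wrist','w2'); crop('w2',100,100,412,384,2,'w2b')
E
```

```text
clock: 2.3
tcp_pos: [0.5885, -0.3231, 0.0988]
tcp_rot: [0.959, 0.283, -0.003, -0.002]
force: [-0.4, 0.8, -0.5]
width: 0.0853
gripper_force: 0.0
clock: 2.8
tcp_pos: [0.5913, -0.3233, 0.0066]
tcp_rot: [0.959, 0.284, -0.001, -0.001]
force: [-0.4, 0.6, 0.5]
width: 0.0853
gripper_force: 0.0
clock: 3.6
tcp_pos: [0.5927, -0.3232, 0.0085]
tcp_rot: [0.959, 0.284, 0.001, 0.001]
force: [-1.6, -0.2, 7.2]
width: 0.0364
gripper_force: 24.7
```

View pics/w2b.png

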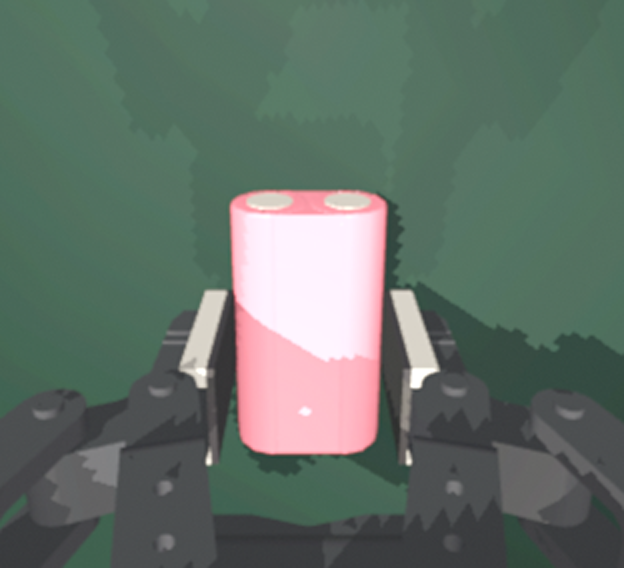

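Pack D is between the pads and level, at 36.4 mm width and 24.7 N. I'll lift it and carry it to bay 1.

```bash
python3 -m creep '[0,0,0.05,0,0,0, 0,0,0.15,0,0,0, 0,0,0.3,0,0,0, 0,0,0.5,0,0,0, 0,0,0.7,0,0,0, 0,0,0.9,0,0,0, 0,0,1,0,0,0, 0,0,1,0,0,0]'
python3 -m creep '[-0.05,0.05,0,0,0,0.017, -0.1,0.15,0,0,0,0.034, -0.2,0.25,0,0,0,0.051, -0.3,0.35,0,0,0,0.068, -0.4,0.45,0,0,0,0.086, -0.5,0.55,0,0,0,0.103, -0.6,0.65,0,0,0,0.12, -0.62,0.75,0,0,0,0.137, -0.62,0.82,0,0,0,0.155, -0.62,0.85,0,0,0,0.1716]'
python3 -m creep '[0,0.1,0,0,0,0, 0,0.3,0,0,0,0, 0,0.5,0,0,0,0, 0,0.7,0,0,0,0, 0,0.8,0,0,0,0, 0,0.85,0,0,0,0]'
python3 -m creep '[0,0.1,0,0,0,0, 0,0.3,0,0,0,0, 0,0.5,0,0,0,0, 0,0.7,0,0,0,0, 0,0.8,0,0,0,0, 0,0.84,0,0,0,0, 0,0.84,0,0,0,0, 0,0.84,0,0,0,0, 0,0.84,0,0,0,0]'
python3 - <<'E'
from h import *
s=readout.read_state(); print(s['tcp_pos'],s['joint_positions'].round(2)); q=s['tcp_rot']; print(Ro.from_quat(q).as_matrix()[:,1])
snap('wrist','w3'); crop('w3',0,0,512,384,1.5,'w3b')
E
```

```text
clock: 4.45
tcp_pos: [0.593, -0.3233, 0.1095]
tcp_rot: [0.959, 0.284, 0.001, 0.001]
force: [0.1, -0.6, -0.5]
width: 0.0366
gripper_force: 25.8
clock: 5.45
tcp_pos: [0.5297, -0.2369, 0.1066]
tcp_rot: [0.675, 0.738, -0.0, -0.001]
force: [0.2, 0.8, -0.9]
width: 0.0359
gripper_force: 25.8
clock: 6.05
tcp_pos: [0.5301, -0.1517, 0.1071]
tcp_rot: [0.677, 0.736, -0.0, -0.0]
force: [-0.1, -0.6, -1.8]
width: 0.0362
gripper_force: 25.8
clock: 6.95
tcp_pos: [0.5302, -0.0698, 0.1072]
tcp_rot: [0.678, 0.735, -0.0, 0.0]
force: [0.2, -0.8, -0.5]
width: 0.0361
gripper_force: 25.8
[ 0.53015903 -0.06982858  0.10722049] [ 0.37  0.38 -0.43  2.01  0.22  0.79 -0.11]
[ 9.96641878e-01  8.18836704e-02 -1.79623946e-04]
```

View pics/w3b.png

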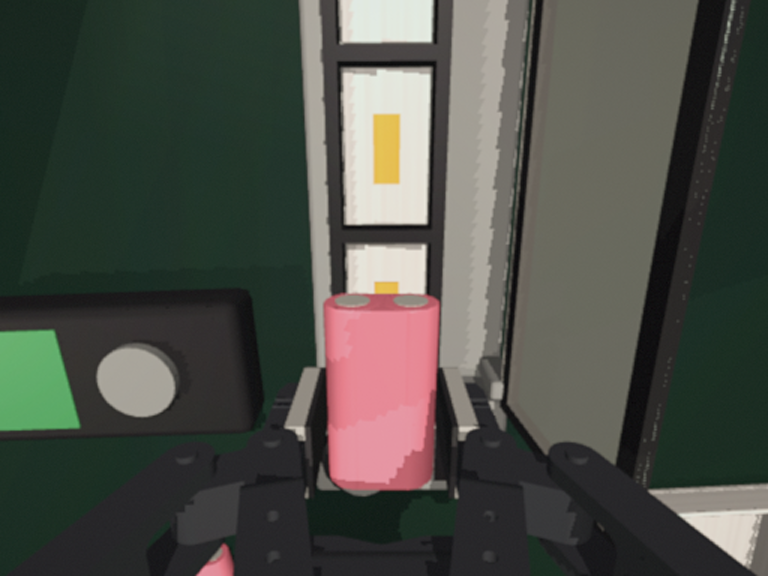

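Wrist view: pack held straight, with the bay 2 mark at (387,149) and bay 2's corners visible above it. I'll refine the bay position from this close view.

```bash
cat > dk.py <<'E'
from h import *
def todock(X):
    d=np.load('dock.npy'); c,s=np.cos(d[2]),np.sin(d[2]); v=np.array(X)[:2]-d[:2]; return (np.array([c*v[0]+s*v[1],-s*v[0]+c*v[1]])*1000).round(1)
E
python3 - <<'E'
from dk import *
f='w3'; W=lambda u,v,z: todock(w('wrist',np.array([u,v])/1.5,z,f))
print('mark2',W(387,149,.029),'exp 0,-38')
print('wall top outer L,R',W(329,140,.035),W(444,140,.035),'inner',W(342,140,.035),W(434,140,.035))
print('divider walls 2/3 lower/upper',W(388,66,.035),W(388,44,.035),'1/2',W(388,228,.035),W(388,242,.035))
print('button?',)
p=np.load('pics/w3.npy'); print('tcp',todock(p[:3]))
print('pack far end',W(381,298,.112),W(327,298,.108),W(438,298,.108))
E
```

```text
mark2 [  1.4 -38. ] exp 0,-38
wall top outer L,R [-23.6 -34.2] [ 25.7 -34.3] inner [-18.  -34.2] [ 21.5 -34.3]
divider walls 2/3 lower/upper [ 1.6 -5.5] [1.6 2.6] 1/2 [  1.9 -72.1] [  1.9 -78.6]
button?
tcp [  -0.7 -115. ]
pack far end [ -1.3 -80.2] [-18.2 -81.5] [ 16.5 -81.6]
```

```bash
python3 -m creep '[0.02,0,-0.1,0,0,0, 0.02,0,-0.25,0,0,0, 0.02,0,-0.4,0,0,0, 0.02,0,-0.5,0,0,0, 0.02,0,-0.55,0,0,0, 0.02,0,-0.58,0,0,0, 0.02,0,-0.58,0,0,0, 0.02,0,-0.58,0,0,0]'
python3 - <<'E'
from dk import *
snap('wrist','w4'); crop('w4',130,120,400,330,2.9,'w4b'); print(todock(np.load('pics/w4.npy')))
E
```

```text
clock: 7.8
tcp_pos: [0.5325, -0.0688, 0.0496]
tcp_rot: [0.677, 0.736, 0.0, 0.0]
force: [0.0, -0.2, -1.1]
width: 0.0363
gripper_force: 25.8
[   1.7 -114.2]
```

View pics/w4b.png

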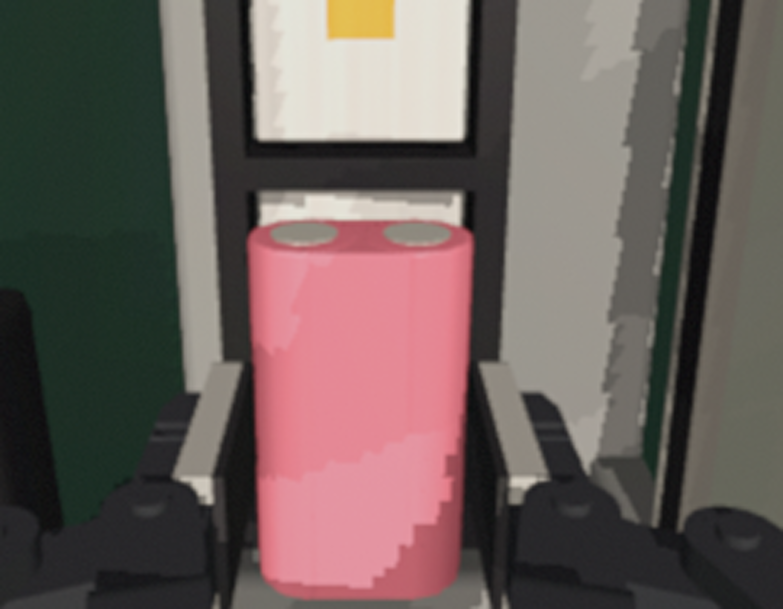

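The pack is centred over bay 1 (pack 249–472, inner walls about 247–473, mark at 361). I'll lower it slowly.

```bash
python3 -m creep '[0,0,-0.02,0,0,0, 0,0,-0.04,0,0,0, 0,0,-0.06,0,0,0, 0,0,-0.08,0,0,0, 0,0,-0.1,0,0,0, 0,0,-0.1,0,0,0, 0,0,-0.1,0,0,0]'
python3 -m creep '[0,0,-0.01,0,0,0, 0,0,-0.02,0,0,0, 0,0,-0.03,0,0,0, 0,0,-0.03,0,0,0]'
```

```text
clock: 8.55
tcp_pos: [0.5321, -0.0688, 0.0392]
tcp_rot: [0.677, 0.736, -0.0, -0.0]
force: [0.9, -0.5, -0.2]
width: 0.0362
gripper_force: 25.8
clock: 8.95
tcp_pos: [0.5323, -0.0689, 0.0363]
tcp_rot: [0.677, 0.736, 0.0, 0.0]
force: [1.0, -0.5, 1.1]
width: 0.0361
gripper_force: 25.9
```

```bash
python3 -m creep '[0,0,0,0,0,0, 0,0,0,0,0,0, 0,0,0.02,0,0,0, 0,0,0.1,0,0,0, 0,0,0.25,0,0,0, 0,0,0.4,0,0,0, 0,0,0.4,0,0,0]' 0.3
python3 -m creep '[0,0,0,0,0,0, 0,0,0,0,0,0, 0,0,0,0,0,0, 0,0,0,0,0,0, 0,0,0,0,0,0, 0,0,0,0,0,0, 0,0,0,0,0,0]' 1
python3 - <<'E'
from dk import *
snap('wrist','w5'); crop('w5',100,90,412,330,2.5,'w5b'); print(todock(np.load('pics/w5.npy')),readout.read_state()['force'])
E
```

```text
clock: 9.65
tcp_pos: [0.5337, -0.069, 0.0792]
tcp_rot: [0.677, 0.736, 0.001, 0.002]
force: [-0.2, 0.2, -0.2]
width: 0.0596
gripper_force: 0.0
clock: 10.35
tcp_pos: [0.5322, -0.0688, 0.0762]
tcp_rot: [0.677, 0.736, -0.0, -0.0]
force: [0.4, 0.1, -1.2]
width: -0.0
gripper_force: 0.0
[   1.4 -114.2] [ 1.11012998 -0.14106303  0.2699622 ]
```

View pics/w5b.png

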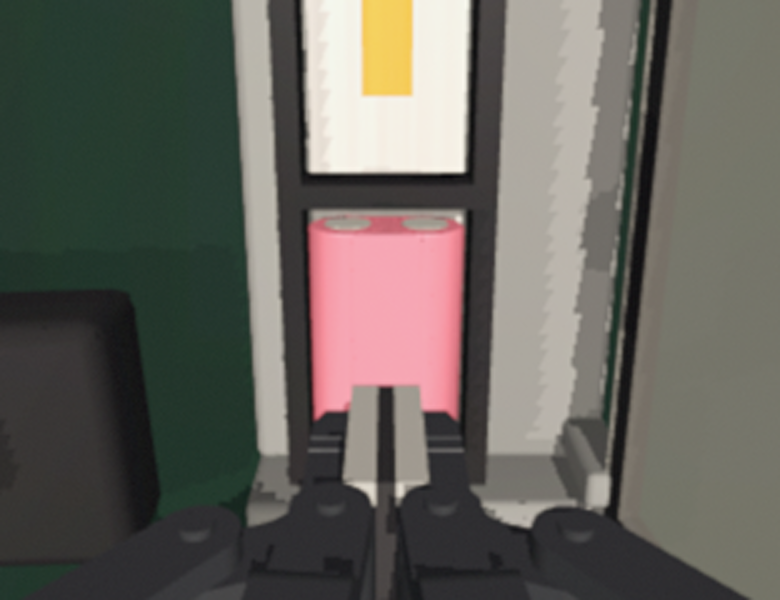

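The pack sits in bay 1 (310–463 across, walls clear on both sides), with the shut fingers above it. I'll press it home.

```bash
python3 -m creep '[0,0,-0.1,0,0,0, 0,0,-0.2,0,0,0, 0,0,-0.26,0,0,0, 0,0,-0.28,0,0,0, 0,0,-0.3,0,0,0]'
python3 -m creep '[0,0,-0.01,0,0,0, 0,0,-0.02,0,0,0, 0,0,-0.03,0,0,0, 0,0,-0.04,0,0,0]'
python3 -m creep '[0,0,-0.01,0,0,0, 0,0,-0.02,0,0,0]'
```

```text
clock: 10.9
tcp_pos: [0.532, -0.0688, 0.0459]
tcp_rot: [0.677, 0.736, -0.0, -0.0]
force: [-3.1, 0.2, 3.9]
width: -0.0004
gripper_force: 1.9
clock: 11.3
tcp_pos: [0.5322, -0.0688, 0.0424]
tcp_rot: [0.677, 0.736, 0.0, 0.0]
force: [-1.6, 0.8, 4.4]
width: -0.0002
gripper_force: 1.9
clock: 11.5
tcp_pos: [0.5324, -0.0688, 0.0405]
tcp_rot: [0.677, 0.736, 0.0, 0.0]
force: [-7.2, 1.5, 26.4]
width: 0.0
gripper_force: 13.1
```

Seated: TCP at 40.5 mm with 26 N at the hard stop. Next is pack A.

```bash
python3 -m creep '[0,0,0.2,0,0,0, 0,0,0.5,0,0,0, 0,0,0.95,0,0,0, 0,0,0.95,0,0,0]' 0
python3 -m creep '[-0.2,-0.3,0.1,0,0,0.01, -0.4,-0.6,0.2,0,0,0.023, -0.5,-1,0.3,0,0,0.023, -0.5,-1,0.3,0,0,0.023]'
python3 -m creep '[-0.2,-0.3,0,0,0,0, -0.4,-0.7,0,0,0,0, -0.48,-1,0,0,0,0, -0.48,-1,0,0,0,0]'
python3 -m creep '[0,-0.14,0,0,0,0, 0,-0.14,0,0,0,0, 0,-0.14,0,0,0,0]'
cat >> meas.py <<'E'
E
python3 - <<'E'
from h import *
snap('wrist','w6');snap('top','top6'); q=readout.read_state(); print(q['tcp_pos'],Ro.from_quat(q['tcp_rot']).as_euler('ZYX',degrees=True))
E
python3 meas.py top6 top 150;echo; python3 meas.py w6 wrist 400
```

```text
clock: 11.9
tcp_pos: [0.5352, -0.069, 0.1403]
tcp_rot: [0.677, 0.736, 0.002, 0.003]
force: [-0.1, 0.4, 0.4]
width: 0.0578
gripper_force: 0.0
clock: 12.3
tcp_pos: [0.4811, -0.1743, 0.1662]
tcp_rot: [0.625, 0.781, -0.001, 0.001]
force: [1.4, 0.8, -0.9]
width: 0.0851
gripper_force: 0.0
clock: 12.7
tcp_pos: [0.4327, -0.2729, 0.165]
tcp_rot: [0.624, 0.781, -0.001, 0.0]
force: [0.8, 0.5, 0.1]
width: 0.0852
gripper_force: 0.0
clock: 13.0
tcp_pos: [0.4346, -0.2824, 0.1651]
tcp_rot: [0.622, 0.783, 0.0, -0.0]
force: [0.4, 0.3, -0.4]
width: 0.0855
gripper_force: 0.0
[ 0.43457022 -0.28206478  0.165211  ] [ 1.03121428e+02 -1.71833655e-02  1.79999883e+02]
[362. 243.] 433 -279 62 41 -77
[160. 240.] 448 302 71 41 -14
[288. 209.] 532 -68 74 44 -86
[150. 190.] 593 330 72 41 75

[253. 183.] 433 -285 68 36 -76
```

```bash
python3 -m creep '[0,-0.02,-0.3,0,0,0, -0.01,-0.02,-0.6,0,0,0, -0.01,-0.02,-0.8,0,0,0, -0.01,-0.02,-0.8,0,0,0]'
python3 -m creep '[0,0,-0.3,0,0,0, 0,0,-0.55,0,0,0, 0,0,-0.7,0,0,0, 0,0,-0.78,0,0,0, 0,0,-0.78,0,0,0]'
python3 -m creep '[0,0,0,0,0,0,0,0,0,0,0,0,0,0,0,0,0,0,0,0,0,0,0,0,0,0,0,0,0,0,0,0,0,0,0,0,0,0,0,0,0,0,0,0,0,0,0,0]' 1 25
python3 -m creep '[0,0,0.05,0,0,0, 0,0,0.15,0,0,0, 0,0,0.3,0,0,0, 0,0,0.5,0,0,0, 0,0,0.7,0,0,0, 0,0,0.9,0,0,0, 0,0,1,0,0,0, 0,0,1,0,0,0]'
python3 - <<'E'
from h import *
snap('wrist','w7'); crop('w7',100,100,412,384,2,'w7b');q=readout.read_state(); print(q['tcp_pos'])
E
```

```text
clock: 13.5
tcp_pos: [0.4321, -0.2834, 0.0831]
tcp_rot: [0.622, 0.783, -0.0, -0.002]
force: [-0.0, 0.1, -0.0]
width: 0.0858
gripper_force: 0.0
clock: 14.0
tcp_pos: [0.4334, -0.2846, 0.0074]
tcp_rot: [0.622, 0.783, 0.0, -0.0]
force: [-0.1, -0.0, -0.3]
width: 0.0855
gripper_force: 0.0
clock: 14.8
tcp_pos: [0.4335, -0.2851, 0.0081]
tcp_rot: [0.622, 0.783, -0.0, 0.0]
force: [-2.1, 0.1, 9.5]
width: 0.0365
gripper_force: 24.6
clock: 15.6
tcp_pos: [0.4338, -0.2853, 0.1089]
tcp_rot: [0.622, 0.783, 0.0, 0.001]
force: [-0.1, 0.4, -2.1]
width: 0.0362
gripper_force: 26.1
[ 0.43326606 -0.28506298  0.10769993]
```

```bash
python3 -m creep '[0.1,0.1,0,0,0,-0.004, 0.2,0.2,0,0,0,-0.008, 0.3,0.4,0,0,0,-0.012, 0.4,0.6,0,0,0,-0.016, 0.5,0.8,0,0,0,-0.02, 0.6,0.92,0,0,0,-0.0232, 0.6,0.97,0,0,0,-0.0232]'
python3 -m creep '[0.05,0.1,0,0,0,0, 0.1,0.3,0,0,0,0, 0.2,0.5,0,0,0,0, 0.3,0.7,0,0,0,0, 0.33,0.9,0,0,0,0, 0.33,0.97,0,0,0,0]'
python3 -m creep '[0,0.1,0,0,0,0, 0,0.3,0,0,0,0, 0,0.5,0,0,0,0, 0,0.7,0,0,0,0, 0,0.85,0,0,0,0, 0,0.95,0,0,0,0, 0,0.98,0,0,0,0, 0,0.98,0,0,0,0, 0,0.98,0,0,0,0, 0,0.98,0,0,0,0]'
python3 - <<'E'
from dk import *
snap('wrist','w8'); crop('w8',100,30,412,330,2,'w8b'); p=np.load('pics/w8.npy');print(p[:3],todock(p),Ro.from_quat(p[3:]).as_euler('ZYX',degrees=True)[0]-90)
E
```

```text
clock: 16.35
tcp_pos: [0.4938, -0.1861, 0.1063]
tcp_rot: [0.677, 0.736, 0.0, -0.001]
force: [0.3, -0.1, -1.4]
width: 0.0363
gripper_force: 26.1
clock: 16.95
tcp_pos: [0.5262, -0.0891, 0.1069]
tcp_rot: [0.677, 0.736, 0.0, -0.0]
force: [-0.0, 0.0, -0.9]
width: 0.0365
gripper_force: 26.0
clock: 17.95
tcp_pos: [0.5262, 0.0063, 0.1073]
tcp_rot: [0.678, 0.735, -0.0, 0.0]
force: [0.5, 0.3, -1.6]
width: 0.0364
gripper_force: 26.0
[0.52617991 0.00627679 0.10725395] [  1.7 -38.8] 4.639057677981171
```

View pics/w8b.png

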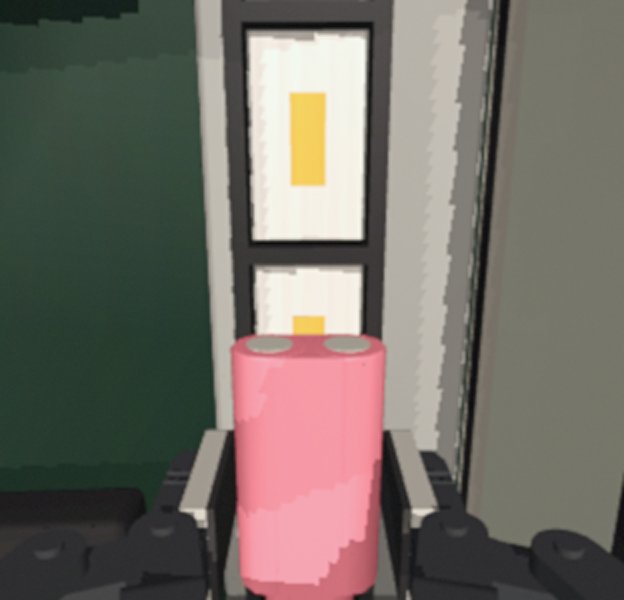

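Pack A is held straight and lines up with the bay marks (308,139) and (309,325), same as the last one. I'll lower it into bay 2, release, and press.

```bash
python3 -m creep '[0,0.006,-0.1,0,0,0, 0,0.006,-0.25,0,0,0, 0,0.006,-0.4,0,0,0, 0,0.006,-0.5,0,0,0, 0,0.006,-0.55,0,0,0, 0,0.006,-0.58,0,0,0, 0,0.006,-0.58,0,0,0, 0,0.006,-0.58,0,0,0]'
python3 -m creep '[0,0,-0.02,0,0,0, 0,0,-0.04,0,0,0, 0,0,-0.06,0,0,0, 0,0,-0.08,0,0,0, 0,0,-0.1,0,0,0, 0,0,-0.1,0,0,0, 0,0,-0.1,0,0,0]'
python3 -m creep '[0,0,-0.01,0,0,0, 0,0,-0.02,0,0,0, 0,0,-0.03,0,0,0, 0,0,-0.03,0,0,0]'
```

```text
clock: 18.8
tcp_pos: [0.5264, 0.0078, 0.0496]
tcp_rot: [0.677, 0.736, 0.0, 0.0]
force: [0.7, -0.1, -1.2]
width: 0.0358
gripper_force: 26.0
clock: 19.5
tcp_pos: [0.5261, 0.0078, 0.0392]
tcp_rot: [0.677, 0.736, -0.0, -0.0]
force: [0.2, 1.0, -1.5]
width: 0.0359
gripper_force: 26.0
clock: 19.9
tcp_pos: [0.5262, 0.0078, 0.0362]
tcp_rot: [0.678, 0.736, -0.0, -0.0]
force: [0.2, -0.8, -0.4]
width: 0.0364
gripper_force: 26.1
```

```bash
python3 -m creep '[0,0,0,0,0,0, 0,0,0,0,0,0, 0,0,0.02,0,0,0, 0,0,0.1,0,0,0, 0,0,0.25,0,0,0, 0,0,0.4,0,0,0, 0,0,0.4,0,0,0]' 0.3
python3 -m creep '[0,0,0,0,0,0, 0,0,0,0,0,0, 0,0,0,0,0,0, 0,0,0,0,0,0, 0,0,0,0,0,0, 0,0,0,0,0,0, 0,0,0,0,0,0]' 1
python3 -m creep '[0,0,-0.1,0,0,0, 0,0,-0.2,0,0,0, 0,0,-0.26,0,0,0, 0,0,-0.28,0,0,0, 0,0,-0.3,0,0,0]'
python3 -m creep '[0,0,-0.01,0,0,0, 0,0,-0.02,0,0,0, 0,0,-0.03,0,0,0, 0,0,-0.04,0,0,0]'
python3 -m creep '[0,0,-0.01,0,0,0, 0,0,-0.02,0,0,0]'
```

```text
clock: 20.6
tcp_pos: [0.5278, 0.0079, 0.0793]
tcp_rot: [0.678, 0.735, 0.001, 0.001]
force: [0.0, 0.2, 1.1]
width: 0.0597
gripper_force: 0.0
clock: 21.3
tcp_pos: [0.5262, 0.0078, 0.0762]
tcp_rot: [0.677, 0.736, -0.0, -0.0]
force: [-0.4, -0.6, 0.1]
width: -0.0
gripper_force: 0.0
clock: 21.8
tcp_pos: [0.5259, 0.0078, 0.0459]
tcp_rot: [0.677, 0.736, -0.0, -0.0]
force: [-2.9, 0.5, 3.5]
width: -0.0
gripper_force: 1.8
clock: 22.2
tcp_pos: [0.5262, 0.0078, 0.0424]
tcp_rot: [0.677, 0.736, 0.0, 0.0]
force: [-3.1, 0.8, 3.9]
width: -0.0002
gripper_force: 1.8
clock: 22.4
tcp_pos: [0.5264, 0.0078, 0.0405]
tcp_rot: [0.678, 0.736, 0.0, 0.0]
force: [-7.2, 0.5, 26.8]
width: 0.0001
gripper_force: 13.2
```

Bay 2 is seated the same way (40.5 mm, 27 N). Next is pack B.

```bash
python3 -m creep '[0,0,0.2,0,0,0, 0,0,0.5,0,0,0, 0,0,0.95,0,0,0, 0,0,0.95,0,0,0]' 0
python3 -m creep '[-0.2,0.2,0.1,0,0,0.02, -0.4,0.5,0.2,0,0,0.04, -0.5,0.8,0.3,0,0,0.06, -0.5,1,0.3,0,0,0.08, -0.5,1,0.3,0,0,0.09]'
python3 -m creep '[-0.1,0.3,0,0,0,0.02, -0.2,0.5,0,0,0,0.04, -0.28,0.8,0,0,0,0.06, -0.28,1,0,0,0,0.08, -0.28,1,0,0,0,0.1, -0.28,1,0,0,0,0.108]'
python3 -m creep '[0,0.4,0,0,0,0, 0,0.8,0,0,0,0, 0,0.94,0,0,0,0, 0,0.94,0,0,0,0, 0,0.94,0,0,0,0]'
python3 - <<'E'
from h import *
snap('wrist','w9');snap('top','top9'); q=readout.read_state(); print(q['tcp_pos'],Ro.from_quat(q['tcp_rot']).as_euler('ZYX',degrees=True)[0]-90)
E
python3 meas.py top9 top 150;echo; python3 meas.py w9 wrist 400
```

```text
clock: 22.8
tcp_pos: [0.5292, 0.0081, 0.1402]
tcp_rot: [0.678, 0.735, 0.003, 0.003]
force: [0.2, 0.1, -0.5]
width: 0.0584
gripper_force: 0.0
clock: 23.3
tcp_pos: [0.4763, 0.1106, 0.1659]
tcp_rot: [0.442, 0.897, 0.001, 0.001]
force: [0.6, -0.7, -0.4]
width: 0.0855
gripper_force: 0.0
clock: 23.9
tcp_pos: [0.4482, 0.2086, 0.1651]
tcp_rot: [0.119, 0.993, 0.0, 0.0]
force: [1.6, -0.4, -0.0]
width: 0.0855
gripper_force: 0.0
clock: 24.4
tcp_pos: [0.4482, 0.3012, 0.1649]
tcp_rot: [0.122, 0.993, -0.0, -0.0]
force: [0.0, -0.1, -0.1]
width: 0.086
gripper_force: 0.0
[0.44845899 0.30043493 0.16507253] 75.91449680109258
[161. 235.] 462 298 41 41 -14
[262. 212.] 526 8 74 44 -86
[288. 210.] 532 -69 73 44 -86
[150. 190.] 592 330 72 41 75

[ 10. 317.] 529 1 58 31 -68
[311. 298.] 586 330 67 40 76
[254. 180.] 446 301 67 36 -13
```

```bash
python3 -m creep '[0,0.01,-0.3,0,0,0, -0.01,0.01,-0.6,0,0,0, -0.01,0.01,-0.8,0,0,0, -0.01,0.01,-0.8,0,0,0]'
python3 -m creep '[0,0,-0.3,0,0,0, 0,0,-0.55,0,0,0, 0,0,-0.7,0,0,0, 0,0,-0.78,0,0,0, 0,0,-0.78,0,0,0]'
python3 -m creep '[0,0,0,0,0,0,0,0,0,0,0,0,0,0,0,0,0,0,0,0,0,0,0,0,0,0,0,0,0,0,0,0,0,0,0,0,0,0,0,0,0,0,0,0,0,0,0,0]' 1 25
python3 -m creep '[0,0,0.05,0,0,0, 0,0,0.15,0,0,0, 0,0,0.3,0,0,0, 0,0,0.5,0,0,0, 0,0,0.7,0,0,0, 0,0,0.9,0,0,0, 0,0,1,0,0,0, 0,0,1,0,0,0]'
python3 - <<'E'
from dk import *
p=readout.read_state()['tcp_pos']; print(p)
d=np.load('dock.npy'); c,s=np.cos(d[2]),np.sin(d[2])
for b in(38,114): print(d[:2]+np.array([[c,-s],[s,c]])@[.0016,b*.001]-p[:2])
E
```

```text
clock: 24.9
tcp_pos: [0.4464, 0.3006, 0.0832]
tcp_rot: [0.123, 0.992, -0.001, -0.001]
force: [-0.4, -0.7, -0.5]
width: 0.0855
gripper_force: 0.0
clock: 25.4
tcp_pos: [0.4473, 0.3026, 0.0073]
tcp_rot: [0.122, 0.993, -0.0, -0.0]
force: [0.2, 0.4, 0.1]
width: 0.0853
gripper_force: 0.0
clock: 26.2
tcp_pos: [0.4476, 0.3029, 0.008]
tcp_rot: [0.122, 0.993, 0.0, 0.0]
force: [-0.9, -1.4, 8.6]
width: 0.0362
gripper_force: 24.4
clock: 27.0
tcp_pos: [0.4479, 0.3031, 0.1091]
tcp_rot: [0.122, 0.993, 0.001, 0.001]
force: [-0.4, -1.3, -1.2]
width: 0.0362
gripper_force: 26.0
[0.44792893 0.30310958 0.10907338]
[ 0.07178905 -0.22029517]
[ 0.0654851  -0.14455707]
```

```bash
python3 -m creep '[0.05,-0.05,0,0,0,-0.02, 0.1,-0.15,0,0,0,-0.04, 0.2,-0.25,0,0,0,-0.06, 0.3,-0.35,0,0,0,-0.08, 0.35,-0.45,0,0,0,-0.1, 0.4,-0.55,0,0,0,-0.12, 0.4,-0.65,0,0,0,-0.14, 0.4,-0.7,0,0,0,-0.16, 0.4,-0.72,0,0,0,-0.18, 0.4,-0.72,0,0,0,-0.198]'
python3 -m creep '[0.05,-0.1,0,0,0,0, 0.1,-0.2,0,0,0,0, 0.2,-0.4,0,0,0,0, 0.3,-0.6,0,0,0,0, 0.32,-0.7,0,0,0,0, 0.32,-0.75,0,0,0,0]'
python3 -m creep '[0,-0.1,0,0,0,0, 0,-0.3,0,0,0,0, 0,-0.5,0,0,0,0, 0,-0.65,0,0,0,0, 0,-0.73,0,0,0,0, 0,-0.73,0,0,0,0, 0,-0.73,0,0,0,0, 0,-0.73,0,0,0,0]'
python3 - <<'E'
from dk import *
snap('wrist','w10'); crop('w10',100,30,412,330,2,'w10b'); p=np.load('pics/w10.npy');print(p[:3],todock(p),Ro.from_quat(p[3:]).as_euler('ZYX',degrees=True)[0]-90)
E
```

```text
clock: 28.0
tcp_pos: [0.4868, 0.23, 0.1065]
tcp_rot: [0.68, 0.734, -0.001, -0.0]
force: [0.0, -0.0, -1.2]
width: 0.0367
gripper_force: 25.9
clock: 28.6
tcp_pos: [0.5194, 0.154, 0.107]
tcp_rot: [0.678, 0.735, -0.0, -0.0]
force: [0.3, 0.9, -1.4]
width: 0.0364
gripper_force: 26.0
clock: 29.4
tcp_pos: [0.5192, 0.0838, 0.1074]
tcp_rot: [0.677, 0.736, 0.0, -0.0]
force: [-0.3, 0.0, -1.6]
width: 0.036
gripper_force: 26.0
[0.51917488 0.08377988 0.10735497] [ 1.1 39. ] 4.777519895936109
```

View pics/w10b.png

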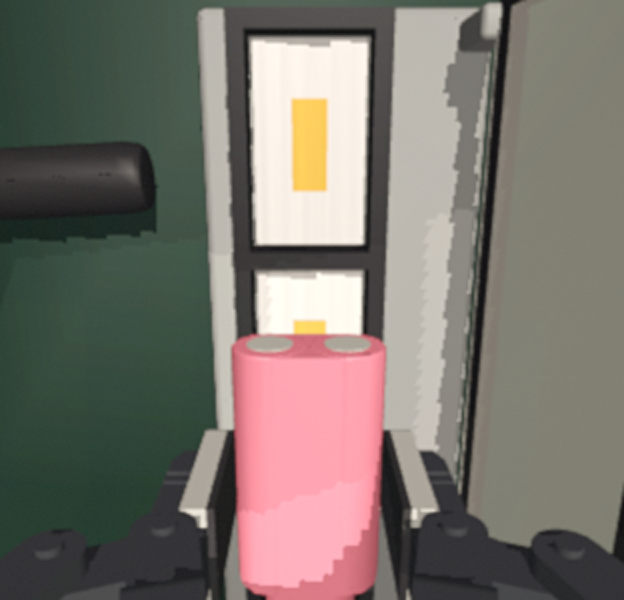

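Same alignment as before: bay 4's mark is at (310,144), so I need about 1 mm back in y. I'll place it in bay 3.

```bash
python3 -m creep '[0.005,-0.01,-0.1,0,0,0, 0.005,-0.01,-0.25,0,0,0, 0.005,-0.01,-0.4,0,0,0, 0.005,-0.01,-0.5,0,0,0, 0.005,-0.01,-0.55,0,0,0, 0.005,-0.01,-0.58,0,0,0, 0.005,-0.01,-0.58,0,0,0, 0.005,-0.01,-0.58,0,0,0]'
python3 -m creep '[0,0,-0.02,0,0,0, 0,0,-0.04,0,0,0, 0,0,-0.06,0,0,0, 0,0,-0.08,0,0,0, 0,0,-0.1,0,0,0, 0,0,-0.1,0,0,0, 0,0,-0.1,0,0,0]'
python3 -m creep '[0,0,-0.01,0,0,0, 0,0,-0.02,0,0,0, 0,0,-0.03,0,0,0, 0,0,-0.03,0,0,0]'
```

```text
clock: 30.25
tcp_pos: [0.52, 0.0818, 0.0496]
tcp_rot: [0.678, 0.736, 0.0, 0.0]
force: [0.2, 0.1, -0.5]
width: 0.0364
gripper_force: 26.0
clock: 30.95
tcp_pos: [0.5197, 0.0818, 0.0392]
tcp_rot: [0.677, 0.736, -0.0, -0.0]
force: [-0.1, 0.2, 0.0]
width: 0.0362
gripper_force: 26.0
clock: 31.35
tcp_pos: [0.5197, 0.0817, 0.0363]
tcp_rot: [0.678, 0.736, -0.0, -0.0]
force: [0.1, 0.4, -1.1]
width: 0.036
gripper_force: 26.0
```

```bash
python3 -m creep '[0,0,0,0,0,0, 0,0,0,0,0,0, 0,0,0.02,0,0,0, 0,0,0.1,0,0,0, 0,0,0.25,0,0,0, 0,0,0.4,0,0,0, 0,0,0.4,0,0,0]' 0.3
python3 -m creep '[0,0,0,0,0,0, 0,0,0,0,0,0, 0,0,0,0,0,0, 0,0,0,0,0,0, 0,0,0,0,0,0, 0,0,0,0,0,0, 0,0,0,0,0,0]' 1
python3 -m creep '[0,0,-0.1,0,0,0, 0,0,-0.2,0,0,0, 0,0,-0.26,0,0,0, 0,0,-0.28,0,0,0, 0,0,-0.3,0,0,0]'
python3 -m creep '[0,0,-0.01,0,0,0, 0,0,-0.02,0,0,0, 0,0,-0.03,0,0,0, 0,0,-0.04,0,0,0]'
python3 -m creep '[0,0,-0.01,0,0,0, 0,0,-0.02,0,0,0]'
```

```text
clock: 32.05
tcp_pos: [0.5212, 0.082, 0.0792]
tcp_rot: [0.678, 0.735, 0.002, 0.001]
force: [0.2, 0.2, -0.4]
width: 0.0597
gripper_force: 0.0
clock: 32.75
tcp_pos: [0.5196, 0.0818, 0.0762]
tcp_rot: [0.677, 0.736, -0.0, -0.0]
force: [-0.8, 0.7, 0.3]
width: -0.0002
gripper_force: 0.0
clock: 33.25
tcp_pos: [0.5193, 0.0818, 0.0459]
tcp_rot: [0.677, 0.736, -0.0, -0.0]
force: [-3.1, -1.0, 4.1]
width: -0.0003
gripper_force: 1.8
clock: 33.65
tcp_pos: [0.5197, 0.0818, 0.0424]
tcp_rot: [0.678, 0.736, 0.0, 0.0]
force: [-3.5, -0.0, 3.6]
width: -0.0
gripper_force: 1.8
clock: 33.85
tcp_pos: [0.5199, 0.0818, 0.0405]
tcp_rot: [0.678, 0.736, 0.0, 0.0]
force: [-7.4, -0.9, 25.3]
width: -0.0
gripper_force: 13.2
```

Bay 3 is seated. Next is pack C, staying clear of the lid's end: y first, then x.

```bash
python3 -m creep '[0,0,0.2,0,0,0, 0,0,0.5,0,0,0, 0,0,0.95,0,0,0, 0,0,0.95,0,0,0]' 0
python3 -m creep '[-0.2,0.3,0.1,0,0,0, -0.2,0.6,0.2,0,0,-0.02, -0.2,1,0.3,0,0,-0.04, -0.2,1,0.3,0,0,-0.056]'
python3 -m creep '[0,0.3,0,0,0,0, 0,0.6,0,0,0,0, 0,1,0,0,0,0, 0,1,0,0,0,0]'
python3 -m creep '[0.3,0.2,0,0,0,0, 0.6,0.4,0,0,0,0, 0.9,0.46,0,0,0,0, 0.9,0.46,0,0,0,0, 0.9,0.46,0,0,0,0]'
python3 - <<'E'
from h import *
snap('wrist','w11');snap('top','top11'); q=readout.read_state(); print(q['tcp_pos'],Ro.from_quat(q['tcp_rot']).as_euler('ZYX',degrees=True)[0]-90)
E
python3 meas.py top11 top 150;echo; python3 meas.py w11 wrist 400
```

```text
clock: 34.25
tcp_pos: [0.5226, 0.0825, 0.1402]
tcp_rot: [0.678, 0.735, 0.003, 0.002]
force: [0.9, 0.7, -0.6]
width: 0.058
gripper_force: 0.0
clock: 34.65
tcp_pos: [0.5, 0.1873, 0.1668]
tcp_rot: [0.796, 0.606, 0.002, -0.0]
force: [0.3, -0.2, 0.2]
width: 0.0854
gripper_force: 0.0
clock: 35.05
tcp_pos: [0.4989, 0.2873, 0.1653]
tcp_rot: [0.794, 0.608, 0.001, -0.001]
force: [0.2, -0.4, -0.8]
width: 0.0854
gripper_force: 0.0
clock: 35.55
tcp_pos: [0.5898, 0.3275, 0.1644]
tcp_rot: [0.796, 0.605, -0.0, -0.0]
force: [-0.6, 0.4, -0.2]
width: 0.0853
gripper_force: 0.0
[0.58902305 0.32751271 0.165031  ] -15.443383941789136
[235. 215.] 519 85 71 41 -86
[262. 212.] 526 9 72 39 -86
[288. 210.] 532 -68 71 40 -86
[151. 190.] 592 330 70 41 75
```

```bash
python3 -c "
from h import *
crop('w11',0,0,512,384,1.25,'w11b')"
```

```text
(no output)
```

View pics/w11b.png

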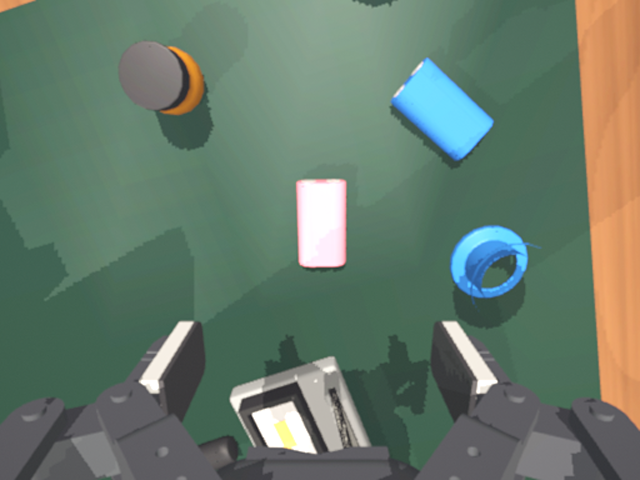

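The pack is just glared to white, at (322,223) and aligned with the fingers. The blue look-alike (443,108) and the reel (488,262) are clear.

```bash
python3 -c "
from h import *
P=np.array([w('wrist',np.array(p)/1.25,.0150,'w11')[:2] for p in [(297,181),(347,181),(346,266),(299,266)]]); print(P.mean(0),P[0]-P[1],P[0]-P[3])"
```

```text
[0.59336983 0.32916786] [-0.03545607  0.00981129] [0.01733532 0.06452658]
```

```bash
python3 -m creep '[0.03,0.02,-0.3,0,0,0, 0.03,0.02,-0.6,0,0,0, 0.03,0.02,-0.8,0,0,0, 0.03,0.02,-0.8,0,0,0]'
python3 -m creep '[0,0,-0.3,0,0,0, 0,0,-0.55,0,0,0, 0,0,-0.7,0,0,0, 0,0,-0.78,0,0,0, 0,0,-0.78,0,0,0]'
python3 -m creep '[0,0,0,0,0,0,0,0,0,0,0,0,0,0,0,0,0,0,0,0,0,0,0,0,0,0,0,0,0,0,0,0,0,0,0,0,0,0,0,0,0,0,0,0,0,0,0,0]' 1 25
python3 -m creep '[0,0,0.05,0,0,0, 0,0,0.15,0,0,0, 0,0,0.3,0,0,0, 0,0,0.5,0,0,0, 0,0,0.7,0,0,0, 0,0,0.9,0,0,0, 0,0,1,0,0,0, 0,0,1,0,0,0]'
python3 - <<'E'
from dk import *
s=readout.read_state();p=s['tcp_pos']; print(p,Ro.from_quat(s['tcp_rot']).as_euler('ZYX',degrees=True)[0]-90)
d=np.load('dock.npy'); c,s=np.cos(d[2]),np.sin(d[2])
for b in(38,114): print(d[:2]+np.array([[c,-s],[s,c]])@[.0016,b*.001]-p[:2])
E
```

```text
clock: 36.05
tcp_pos: [0.5907, 0.3286, 0.0828]
tcp_rot: [0.796, 0.606, -0.002, -0.0]
force: [-0.1, -1.1, 0.2]
width: 0.0855
gripper_force: 0.0
clock: 36.55
tcp_pos: [0.5925, 0.3298, 0.0073]
tcp_rot: [0.796, 0.606, -0.0, -0.0]
force: [0.6, -0.2, 0.2]
width: 0.0851
gripper_force: 0.0
clock: 37.35
tcp_pos: [0.5931, 0.33, 0.0082]
tcp_rot: [0.796, 0.606, 0.0, 0.0]
force: [-0.8, -2.0, 5.7]
width: 0.036
gripper_force: 25.2
clock: 38.15
tcp_pos: [0.5935, 0.3302, 0.1095]
tcp_rot: [0.796, 0.606, 0.001, 0.0]
force: [-0.4, -0.3, -2.2]
width: 0.036
gripper_force: 25.6
[0.59348007 0.33022483 0.10949137] -15.463601297823274
[-0.07376209 -0.24741042]
[-0.08006604 -0.17167232]
```

```bash
python3 -m creep '[-0.1,0,0,0,0,0.01, -0.2,0,0,0,0,0.02, -0.4,-0.1,0,0,0,0.03, -0.6,-0.2,0,0,0,0.04, -0.75,-0.4,0,0,0,0.05, -0.8,-0.6,0,0,0,0.056, -0.8,-0.75,0,0,0,0.056, -0.8,-0.75,0,0,0,0.056]'
python3 -m creep '[0,-0.1,0,0,0,0, 0,-0.3,0,0,0,0, 0,-0.5,0,0,0,0, 0,-0.7,0,0,0,0, 0,-0.85,0,0,0,0, 0,-0.96,0,0,0,0, 0,-0.96,0,0,0,0, 0,-0.96,0,0,0,0, 0,-0.96,0,0,0,0]'
python3 - <<'E'
from dk import *
snap('wrist','w12'); crop('w12',100,30,412,330,2,'w12b'); p=np.load('pics/w12.npy');print(p[:3],todock(p),Ro.from_quat(p[3:]).as_euler('ZYX',degrees=True)[0]-90)
E
```

```text
clock: 38.95
tcp_pos: [0.5131, 0.2522, 0.1068]
tcp_rot: [0.679, 0.734, -0.001, 0.0]
force: [0.3, -0.4, -1.6]
width: 0.0365
gripper_force: 25.6
clock: 39.85
tcp_pos: [0.5127, 0.1598, 0.1074]
tcp_rot: [0.677, 0.736, 0.0, -0.0]
force: [0.8, -0.0, -0.2]
width: 0.0365
gripper_force: 25.6
[0.51268954 0.15981655 0.10735844] [  1.  115.3] 4.761831100243299
```

View pics/w12b.png

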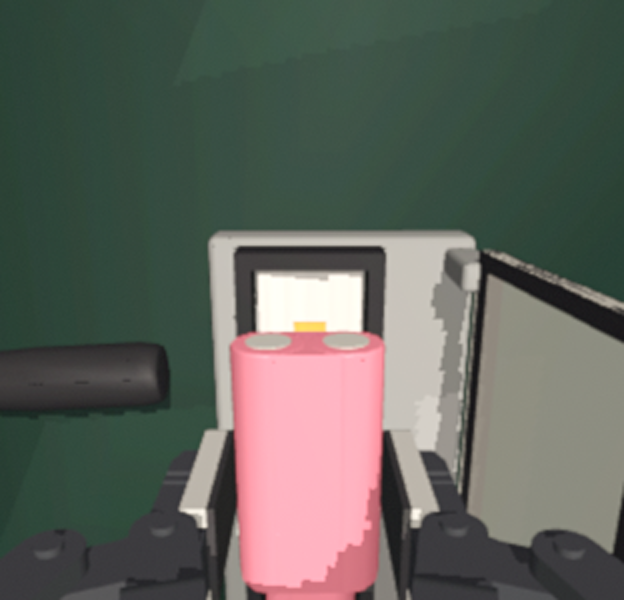

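Aligned (mark at (310,326), pack end at row 336). I'll shift about 1.5 mm back in y and place it in bay 4.

```bash
python3 -m creep '[0.006,-0.014,-0.1,0,0,0, 0.006,-0.014,-0.25,0,0,0, 0.006,-0.014,-0.4,0,0,0, 0.006,-0.014,-0.5,0,0,0, 0.006,-0.014,-0.55,0,0,0, 0.006,-0.014,-0.58,0,0,0, 0.006,-0.014,-0.58,0,0,0, 0.006,-0.014,-0.58,0,0,0]'
python3 -m creep '[0,0,-0.02,0,0,0, 0,0,-0.04,0,0,0, 0,0,-0.06,0,0,0, 0,0,-0.08,0,0,0, 0,0,-0.1,0,0,0, 0,0,-0.1,0,0,0, 0,0,-0.1,0,0,0]'
python3 -m creep '[0,0,-0.01,0,0,0, 0,0,-0.02,0,0,0, 0,0,-0.03,0,0,0, 0,0,-0.03,0,0,0]'
```

```text
clock: 40.7
tcp_pos: [0.5136, 0.1574, 0.0497]
tcp_rot: [0.678, 0.736, 0.0, 0.0]
force: [0.6, -1.1, -0.6]
width: 0.0363
gripper_force: 25.6
clock: 41.4
tcp_pos: [0.5133, 0.1574, 0.0393]
tcp_rot: [0.677, 0.736, -0.0, -0.0]
force: [-0.1, 0.2, -1.4]
width: 0.0364
gripper_force: 25.6
clock: 41.8
tcp_pos: [0.5133, 0.1573, 0.0363]
tcp_rot: [0.678, 0.735, 0.0, 0.0]
force: [0.1, -0.1, -1.4]
width: 0.0361
gripper_force: 25.6
```

```bash
python3 -m creep '[0,0,0,0,0,0, 0,0,0,0,0,0, 0,0,0.02,0,0,0, 0,0,0.1,0,0,0, 0,0,0.25,0,0,0, 0,0,0.4,0,0,0, 0,0,0.4,0,0,0]' 0.3
python3 -m creep '[0,0,0,0,0,0, 0,0,0,0,0,0, 0,0,0,0,0,0, 0,0,0,0,0,0, 0,0,0,0,0,0, 0,0,0,0,0,0, 0,0,0,0,0,0]' 1
python3 -m creep '[0,0,-0.1,0,0,0, 0,0,-0.2,0,0,0, 0,0,-0.26,0,0,0, 0,0,-0.28,0,0,0, 0,0,-0.3,0,0,0]'
python3 -m creep '[0,0,-0.01,0,0,0, 0,0,-0.02,0,0,0, 0,0,-0.03,0,0,0, 0,0,-0.04,0,0,0]'
python3 -m creep '[0,0,-0.01,0,0,0, 0,0,-0.02,0,0,0]'
```

```text
clock: 42.5
tcp_pos: [0.5147, 0.1578, 0.0792]
tcp_rot: [0.678, 0.735, 0.002, 0.001]
force: [0.6, 0.4, -0.3]
width: 0.0599
gripper_force: 0.0
clock: 43.2
tcp_pos: [0.5133, 0.1574, 0.0762]
tcp_rot: [0.677, 0.736, -0.0, -0.0]
force: [-0.3, 0.4, -0.1]
width: 0.0002
gripper_force: 0.0
clock: 43.7
tcp_pos: [0.513, 0.1573, 0.0459]
tcp_rot: [0.677, 0.736, -0.0, -0.0]
force: [-1.2, -0.3, 3.6]
width: -0.0004
gripper_force: 1.8
clock: 44.1
tcp_pos: [0.5133, 0.1574, 0.0424]
tcp_rot: [0.678, 0.736, 0.0, 0.0]
force: [-2.4, 0.2, 3.3]
width: -0.0001
gripper_force: 1.8
clock: 44.3
tcp_pos: [0.5134, 0.1574, 0.0405]
tcp_rot: [0.678, 0.735, 0.0, 0.0]
force: [-7.6, -2.4, 25.8]
width: -0.0
gripper_force: 13.1
```

All four packs are pressed home. Next I go over the lid and behind it, with the fingers shut.

```bash
python3 -m creep '[0,0,0.2,0,0,0, 0,0,0.5,0,0,0, 0,0,0.9,0,0,0, 0,0,0.9,0,0,0]'
python3 -m creep '[0,-0.2,0.3,0,0,0, 0,-0.5,0.6,0,0,0, 0,-0.8,0.7,0,0,0, 0,-1,0.7,0,0,0, 0,-1,0.7,0,0,0]'
python3 -m creep '[0.3,0,0,0,0,0, 0.6,0,0,0,0,0, 0.9,0,0,0,0,0, 1,0,0,0,0,0, 1,0,0,0,0,0]'
python3 -m creep '[0.22,0,0,0,0,0, 0.22,0,0,0,0,0, 0.22,0,0,0,0,0]'
python3 - <<'E'
from dk import *
a,_=snap('scene','sc13'); snap('top','top13'); p=np.load('pics/sc13.npy'); print(p[:3],todock(p))
d=np.load('dock.npy'); c,s=np.cos(d[2]),np.sin(d[2])
for A in [1.5,1.6,1.7,1.8,1.9]: print(A,[px('scene',np.r_[d[:2]+np.array([[c,-s],[s,c]])@[.0596-.094*np.cos(A),y],.0455+.094*np.sin(A)]).round(1) for y in(-.158,.158)])
crop('sc13',180,140,350,220,4.5,'sc13b')
E
python3 meas.py top13 top 150
```

```text
clock: 44.7
tcp_pos: [0.5159, 0.1584, 0.1348]
tcp_rot: [0.678, 0.735, 0.003, 0.002]
force: [-0.0, 0.5, 0.2]
width: 0.0002
gripper_force: 0.0
clock: 45.2
tcp_pos: [0.5137, 0.0541, 0.2005]
tcp_rot: [0.679, 0.734, -0.0, 0.001]
force: [-0.2, -0.0, -0.6]
width: -0.0002
gripper_force: 0.0
clock: 45.7
tcp_pos: [0.6139, 0.058, 0.1994]
tcp_rot: [0.677, 0.736, -0.0, -0.001]
force: [0.2, 0.2, -0.0]
width: -0.0004
gripper_force: 0.0
clock: 46.0
tcp_pos: [0.6344, 0.0577, 0.2]
tcp_rot: [0.677, 0.736, -0.0, -0.0]
force: [0.2, -0.7, -0.5]
width: 0.0002
gripper_force: 0.0
[0.63439391 0.05770928 0.20001361] [113.8   3.5]
1.5 [array([216.5, 174.7]), array([333.5, 170.4])]
1.6 [array([216.4, 177.2]), array([334.2, 172.8])]
1.7 [array([216.4, 179.9]), array([334.8, 175.5])]
1.8 [array([216.3, 182.9]), array([335.4, 178.4])]
1.9 [array([216.3, 186. ]), array([336. , 181.5])]
[209. 217.] 514 161 73 44 -85
[294. 209.] 533 -83 45 44 -85
```

View pics/sc13b.png

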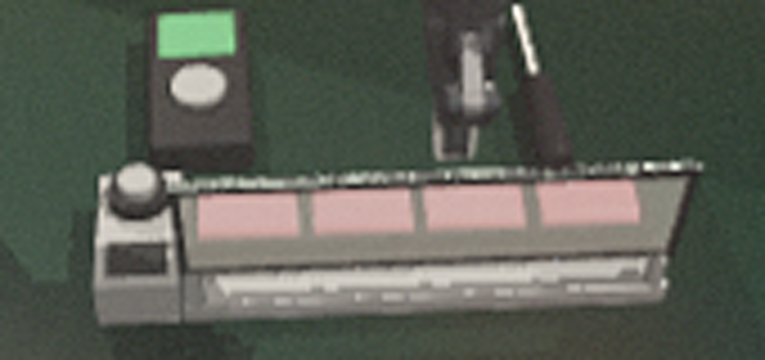

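All four packs show inside the dock behind the clear lid. The lid edge runs (220,181)–(335,177), an angle of about 1.73. I'll go down behind the lid and push it over.

```bash
python3 -m creep '[0,0,-0.3,0,0,0, 0,0,-0.6,0,0,0, 0,0,-0.72,0,0,0, 0,0,-0.72,0,0,0]'
python3 -m creep '[-0.12,-0.01,0,0,0,0, -0.25,-0.02,0,0,0,0, -0.34,-0.03,0.01,0,0,0, -0.43,-0.035,0.02,0,0,0, -0.52,-0.04,0.01,0,0,0, -0.6,-0.05,0,0,0,0, -0.68,-0.055,-0.03,0,0,0, -0.76,-0.06,-0.06,0,0,0, -0.76,-0.06,-0.06,0,0,0]'
python3 - <<'E'
from dk import *
snap('scene','sc14');crop('sc14',180,120,350,220,4.5,'sc14b'); p=np.load('pics/sc14.npy'); print(p[:3],todock(p))
E
```

```text
clock: 46.5
tcp_pos: [0.634, 0.0572, 0.1271]
tcp_rot: [0.677, 0.736, -0.001, -0.001]
force: [-0.2, 0.7, 0.3]
width: 0.0004
gripper_force: 0.0
clock: 47.4
tcp_pos: [0.5577, 0.0511, 0.1216]
tcp_rot: [0.677, 0.736, -0.001, -0.001]
force: [-0.6, -0.6, 1.0]
width: 0.0001
gripper_force: 0.0
[0.55771807 0.05111481 0.1215818 ] [36.8  3.3]
```

View pics/sc14b.png

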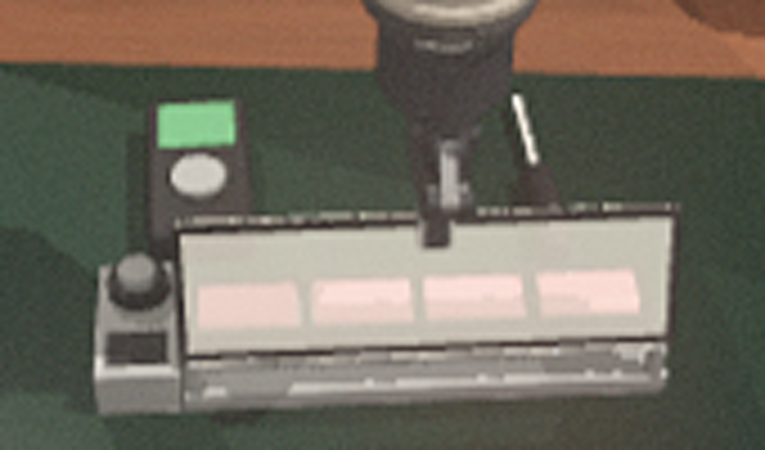

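The finger is outside the lid and pushing it over. I'll continue along the arc.

```bash
python3 -m creep '[-0.07,-0.006,-0.04,0,0,0, -0.14,-0.01,-0.08,0,0,0, -0.2,-0.02,-0.135,0,0,0, -0.26,-0.02,-0.195,0,0,0, -0.31,-0.025,-0.26,0,0,0, -0.36,-0.03,-0.33,0,0,0, -0.4,-0.03,-0.41,0,0,0, -0.43,-0.035,-0.49,0,0,0, -0.46,-0.04,-0.57,0,0,0, -0.47,-0.04,-0.65,0,0,0]'
python3 -m creep '[0,0,-0.03,0,0,0, 0,0,-0.06,0,0,0, 0,0,-0.07,0,0,0]'
python3 -m creep '[0,0,-0.01,0,0,0, 0,0,-0.01,0,0,0]'
```

```text
clock: 48.45
tcp_pos: [0.5119, 0.0474, 0.0565]
tcp_rot: [0.677, 0.736, -0.0, -0.0]
force: [-1.8, -0.8, 2.4]
width: -0.0
gripper_force: 1.5
clock: 48.75
tcp_pos: [0.5122, 0.0473, 0.05]
tcp_rot: [0.677, 0.736, -0.0, -0.0]
force: [-1.9, -0.4, 3.3]
width: 0.0
gripper_force: 1.4
clock: 48.95
tcp_pos: [0.5124, 0.0473, 0.0493]
tcp_rot: [0.678, 0.736, 0.0, 0.0]
force: [-0.0, -0.6, 0.4]
width: -0.0001
gripper_force: 0.0
```

```bash
python3 -m creep '[0,0,-0.01,0,0,0, 0,0,-0.01,0,0,0]'
python3 -m creep '[0,0,-0.01,0,0,0, 0,0,-0.01,0,0,0, 0,0,-0.01,0,0,0]'
```

```text
clock: 49.15
tcp_pos: [0.5125, 0.0473, 0.0484]
tcp_rot: [0.678, 0.735, 0.0, 0.0]
force: [-0.5, -0.2, 2.0]
width: 0.0001
gripper_force: 0.3
clock: 49.45
tcp_pos: [0.5126, 0.0473, 0.0479]
tcp_rot: [0.678, 0.735, 0.0, 0.0]
force: [-3.8, -0.8, 14.7]
width: -0.0
gripper_force: 7.5
```

The lid is hard-stopped at 47.9 mm with 15 N, so it's shut. Next is the button.

```bash
python3 -m creep '[0,0,0.3,0,0,0, 0,0,0.6,0,0,0, 0,0,0.9,0,0,0, 0,0,0.9,0,0,0]'
python3 -m creep '[0.07,-0.4,0,0,0,0, 0.07,-0.8,0,0,0,0, 0.07,-0.95,0,0,0,0, 0.07,-0.95,0,0,0,0]'
python3 -m creep '[-0.5,-0.4,0,0,0,0, -0.5,-0.8,0,0,0,0, -0.5,-0.95,0,0,0,0, -0.5,-0.95,0,0,0,0, -0.5,-0.95,0,0,0,0]'
python3 - <<'E'
from dk import *
snap('top','top15');snap('scene','sc15');snap('wrist','w15');p=np.load('pics/w15.npy'); print(p[:3])
a=cv2.imread('pics/top15.png')[165:245,175:335];b=cv2.imread('pics/w15.png')
a=cv2.resize(a,(640,320),interpolation=cv2.INTER_CUBIC); cv2.imwrite('pics/v15.png',np.vstack([a,np.hstack([cv2.resize(b[190:384,0:512],(640,243))])]))
d=np.load('dock.npy'); c,s=np.cos(d[2]),np.sin(d[2])
print('btn pred wrist', px('wrist',[.5259,-.1427,.048],'w15'), todock([.5259,-.1427]))
for A in (0,.04,.1): print(A,[(px('top',np.r_[d[:2]+np.array([[c,-s],[s,c]])@[.0596-.094*np.cos(A),y],.0455+.094*np.sin(A)])-[175,165])*4 for y in(-.158,.158)])
E
```

```text
clock: 49.85
tcp_pos: [0.5143, 0.0477, 0.1408]
tcp_rot: [0.678, 0.735, 0.002, 0.002]
force: [0.1, -0.1, 0.0]
width: -0.0002
gripper_force: 0.0
clock: 50.25
tcp_pos: [0.5189, -0.0504, 0.1366]
tcp_rot: [0.679, 0.734, -0.001, -0.0]
force: [-0.3, 0.5, 0.0]
width: -0.0003
gripper_force: 0.0
clock: 50.75
tcp_pos: [0.4695, -0.1416, 0.1371]
tcp_rot: [0.677, 0.736, 0.0, -0.0]
force: [-1.1, 0.1, 0.2]
width: 0.0004
gripper_force: 0.0
[ 0.46962836 -0.14104249  0.13711621]
btn pred wrist [326.53768203 211.27632157] [ -10.9 -187.3]
0 [array([522.04139091, 221.18504395]), array([ 75.22978896, 263.74585762])]
0.04 [array([522.39901249, 220.97384963]), array([ 74.39048676, 263.64900697])]
0.1 [array([522.89743512, 220.25354486]), array([ 73.09165936, 263.10124084])]
```

View pics/v15.png

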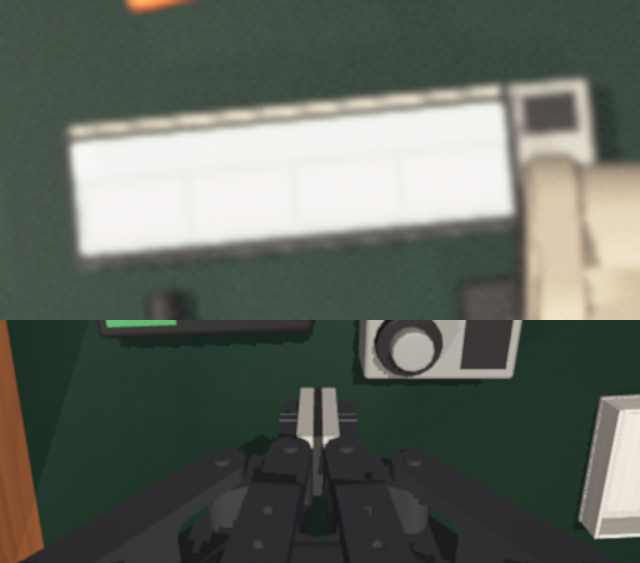

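The top view shows the lid shut flat. The button is in the wrist view at (412,350), within about 2 mm of the prediction. I'll move over it and press.

```bash
python3 -c "
from h import *
for z in(.045,.055): print(w('wrist',(329.6,214),z,'w15'))"
python3 -m creep '[0.3,-0.02,0,0,0,0, 0.57,-0.02,0,0,0,0, 0.57,-0.02,0,0,0,0]'
python3 -m creep '[0,0,-0.3,0,0,0, 0,0,-0.6,0,0,0, 0,0,-0.75,0,0,0, 0,0,-0.75,0,0,0]'
```

```text
[ 0.52950604 -0.14582686  0.045     ]
[ 0.52662077 -0.14223124  0.055     ]
clock: 51.2
tcp_pos: [0.5295, -0.143, 0.1373]
tcp_rot: [0.677, 0.736, 0.001, 0.0]
force: [0.5, 0.5, -0.2]
width: 0.0
gripper_force: 0.0
clock: 51.6
tcp_pos: [0.5252, -0.1436, 0.0607]
tcp_rot: [0.677, 0.736, -0.001, -0.002]
force: [-1.4, 0.5, 2.8]
width: -0.0002
gripper_force: 1.0
```

```bash
python3 -m creep '[0,0,-0.02,0,0,0, 0,0,-0.03,0,0,0]'
python3 -m creep '[0,0,-0.02,0,0,0, 0,0,-0.02,0,0,0]'
python3 -m creep '[0,0,-0.01,0,0,0, 0,0,-0.02,0,0,0, 0,0,-0.02,0,0,0]'
```

```text
clock: 51.8
tcp_pos: [0.5269, -0.1445, 0.0604]
tcp_rot: [0.677, 0.736, 0.0, 0.001]
force: [-1.4, 1.1, 1.7]
width: 0.0004
gripper_force: 1.2
clock: 52.0
tcp_pos: [0.527, -0.1447, 0.058]
tcp_rot: [0.677, 0.736, 0.0, 0.001]
force: [1.2, 2.1, 4.6]
width: -0.0001
gripper_force: 1.8
clock: 52.3
tcp_pos: [0.527, -0.1447, 0.056]
tcp_rot: [0.677, 0.736, 0.0, 0.001]
force: [-0.4, 2.0, 12.7]
width: 0.0001
gripper_force: 6.1
```

```bash
python3 -m creep '[0,0,-0.005,0,0,0, 0,0,-0.01,0,0,0, 0,0,-0.01,0,0,0]'
python3 -m creep '[0,0,0.2,0,0,0, 0,0,0.5,0,0,0, 0,0,0.9,0,0,0, 0,0,0.9,0,0,0]'
python3 -m creep '[-0.4,-0.3,0.4,0,0,0, -0.8,-0.6,0.6,0,0,0, -0.8,-0.9,0.6,0,0,0, -0.8,-0.9,0.6,0,0,0]'
python3 -m creep '[0,-0.4,0,0,0,0, 0,-0.9,0,0,0,0, 0,-0.9,0,0,0,0, 0,-0.9,0,0,0,0]'
python3 - <<'E'
from h import *
snap('scene','sc16');crop('sc16',180,120,350,220,4.5,'sc16b')
E
```

```text
clock: 52.6
tcp_pos: [0.5271, -0.1447, 0.0557]
tcp_rot: [0.678, 0.736, 0.0, 0.001]
force: [-4.7, 3.0, 28.1]
width: -0.0
gripper_force: 13.7
clock: 53.0
tcp_pos: [0.5285, -0.1453, 0.1487]
tcp_rot: [0.678, 0.735, 0.001, 0.003]
force: [-0.5, -0.0, -0.6]
width: -0.0001
gripper_force: 0.0
clock: 53.4
tcp_pos: [0.444, -0.24, 0.2054]
tcp_rot: [0.68, 0.733, -0.001, 0.001]
force: [0.8, -0.3, 0.2]
width: -0.0001
gripper_force: 0.0
clock: 53.8
tcp_pos: [0.4457, -0.3255, 0.2034]
tcp_rot: [0.678, 0.735, -0.0, -0.001]
force: [-0.3, 0.7, -0.2]
width: -0.0002
gripper_force: 0.0
```

View pics/sc16b.png

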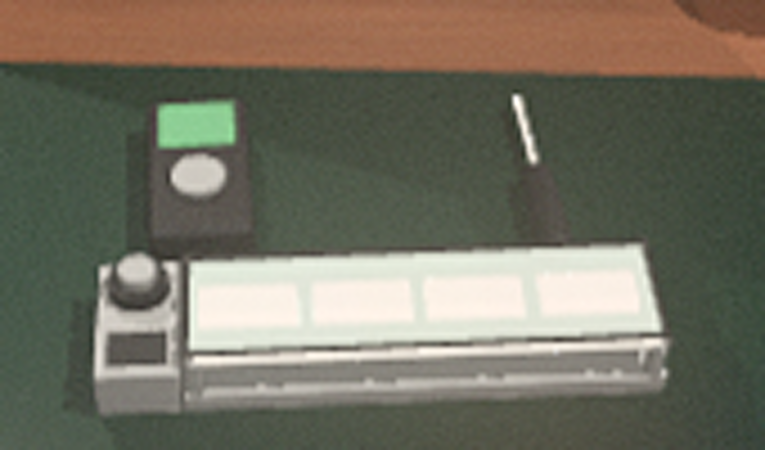

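The lid lies flat over all four packs, the button is back up at (137,270), and the arm is clear of everything.

```bash
python3 -c "
from workcell import workorder
print(workorder.sign_off())"
```

```text
the job is handed in; nothing more can be done
None
```

I put all four pink packs in their own bays and pressed each fully home, shut the lid, pressed the start button to its stop and let it go, and handed the job in at about 54 s; the hand-in call returned no verdict.

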